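# Bring a microscope back to its focusing start with the coaxial focus knobs

### The arm

A 7-joint arm with a two-finger parallel gripper is mounted at the origin on the work surface. World frame = base frame: x ahead of the robot, y to its left, z up, the work surface at z = 0. Lengths are in m, angles in rad, forces in N, time in s.
With the tool pointing down it reaches from about 0.4 to 0.85 m from the base axis. Payload 10.4 kg.
Tool frame: the origin (TCP) lies at the very end of the fingers, on their centre line; the grasp point (between the pads) lies r.grip_depth behind it (r.grip_depth is the distance from the TCP to the grasp point, in m); y points along the fingers, z is the direction in which the jaws open and shut, and the axes are right-handed (so a half turn about y gives the same grasp; the last joint's range is limited). The gripper opens to 87 mm and grips with 3 to 60 N. Pads are 19 mm wide; open, the fingers measure 117 mm over their backs; the gripper's body (75 mm by 190 mm) begins 51 mm behind the grasp point.
Start: joints at [1.092, 0.332, -0.065, 1.46, 0.022, 1.35, -0.088], TCP at [0.275, -0.561, 0.223] pointing down, gripper open.
Joint ranges: [-2.6, 2.6], [-0.5, 2.12], [-1.47, 1.34], [0.16, 2.42], [-1.27, 4.41], [0.06, 2.06], [-2.6, 2.6]. Speed limits (rad/s): [2.22, 2.22, 2.79, 2.79, 3.14, 3.14, 3.14].

### API

Orientations are given as a unit quaternion [x, y, z, w].
In Python, from bench import r gives the robot as it stands.
- The arm moves only by the shell command python3 -m jog 'ROWS' [OPENING] [FORCE]. ROWS is JSON, a list of rows, each a list of 6 numbers: the shift along the tool's x, y, z in m, then the turn, a rotation vector about the tool's x, y, z in degrees. A call has 1 to 12 rows; each row shifts and turns the pose as measured when the row begins, along the tool's axes as they then stand; what a row does not reach is not made up. A row lasts 1/12 s, in which the tool goes at most 41.7 mm and 7.16 degrees, less where a joint would pass 70% of its speed; a pose out of reach is approached as far as the arm can. A call with a gripper value outside its range is refused whole. OPENING is the opening, from -1 (shut) to 1 (fully open), so that 0 is half open, set as the call begins (- or left out, the last holds). The fingers move at their own pace and stop on an object; FORCE is the grip in N (left out, the last holds). Time passes only in rows, so rows that do not move let the fingers close. It gives the time, the measured TCP pose, the force and the opening at its end, in the units of the state.
- r.read_state(): the state, without advancing time (a new reading comes with each control period).
- r.camera(name): name is "side" or "top" or "wrist"; returns a dict with "image" (400x640x3 uint8, red, green, blue), "range_z" (400x640 float32, m along the optical axis (not along the pixel's ray), 0 where there is no reading), "K" (3x3 intrinsics, pixels), "R" (3x3) and "t" (3): a world point X has camera coordinates R X + t. Camera axes: x right, y down, z forward; pixel columns grow to the right and rows downward; lengths in m; the calibration is good to about 2 mm. A picture is of the moment at which its call begins.
- r.close_job(): hands the job in, once; it reports no verdict.
The state is a dict: "time": time; "joint_positions": joint angles; "joint_vel": joint speeds; "joint_torque": joint torques, N m; "ee_pos": TCP position; "eef_rot": TCP orientation; "ft_force": force on the tool from outside, world axes, zero at the start; "torque": the same for the moment, N m; "width": finger opening in m.
Only numpy, scipy, OpenCV 4.12 (cv2) and the standard library are available. Lean on these libraries where they do the work, as an engineer would, in place of code of your own. Each camera call takes 0.05 s, during which the arm holds its last target. There are 200 camera calls.

### The job

Get the microscope ready for the next slide, using the coaxial focus knobs on the side that faces the robot. First turn the small fine-focus knob, at the end of the shaft, until its white line points straight up (the middle of its travel), leaving the large coarse knob behind it alone; then turn only the coarse knob to wind the stage up until you feel it meet its upper stop, without forcing the drive past the stop and with the fine line still straight up. Do not push the stage by hand or disturb the bottles and the slide box, and let go at the end.

Things in the scene. Friction and masses are not known exactly. Their poses are not given: they have to be found in the camera images.
- scope: White upright microscope. Origin on the bench (z = 0) below the focus shaft, in its mid-plane. x: level along the shaft, from the robot's side to the far side; -y: its front with stage and eyepieces; z up. The foot round the shaft spans x = -50 to 50 mm, 125 mm high; front foot from y = -82 mm, 160 mm wide, 48 mm high; arm and head over x = -48 to 48 mm, from 280 mm up. Knobs alike on both ends.
- coarse_mid (a point): Centre of the robot-side coarse knob, on the shaft, 77 mm out from the mid-plane, 80 mm above the bench; axes as scope. Black ribbed disc, 54 mm across, 22 mm wide, inboard of the fine one. Clockwise seen from the robot raises the stage 1.5 mm per rad, at 0.1 N m; it stays where left. The stop, 0.9 to 2 rad away at the start, is hard: there the torque rises 6 N m per rad (elastic hub); 0.6 N m is too much.
- coarse (a joint): Elastic wind-up of the coarse knob on its drive shaft, rad: clockwise (seen from the robot) positive, 0 when let go, 0.017 while it turns the stage, growing by 1 rad per 6 N m once the stage is at its stop and the knob is turned on. Over 0.1 rad strains the drive.
- fine: Robot-side fine knob, outboard of the coarse knob on the same shaft: black, 38 mm across, 22 mm wide, one white line along the rim, grey ticks. Origin: its centre on the shaft, 103 mm out from the mid-plane, 80 mm above the bench. x along the shaft as scope; z points to the white line. Starts 0.45 to 1.05 rad clockwise from up, seen from the robot; turns lightly (0.02 N m), stays where left.
- stage: The stage, a black plate 150 mm (x) by 140 mm (y) by 12 mm with slide holder and condenser below, on a vertical guide, geared to the coarse knob. Origin at the middle of its upper face, 135 mm in front (scope -y) of the shaft; axes as scope. Against its upper stop that face is 189 mm above the bench; it starts 1.3 to 3 mm lower.
- bottle_big_mid (a point): Bystander: glass bottle with a blue cap, 56 mm across, 105 mm high; the point is on its axis, 52 mm above its foot.
- bottle_small_mid (a point): Bystander: glass bottle with a blue cap, 46 mm across, 90 mm high; the point is on its axis, 45 mm above its foot.
- slide_box_mid (a point): Bystander: closed grey slide box, 100 x 85 x 35 mm; the point is at its centre.

How it is judged:
On the way:
1. the fine knob's line points straight up (within 0.15 rad) while the stage still stands where it started (within 0.3 mm, the coarse knob not turned with it) (angle between fine's own z axis and vertical below 0.15 rad and distance of stage from where it was at the start of the episode below 0.0003 m), for 0.2 s.
At the end, for the whole second after the job is handed in: The stage rests against its upper stop (its upper face no more than 0.15 mm, or 0.1 rad of the coarse knob, below the stop), the fine knob's white line points straight up within 0.15 rad, and the stage is still (z of stage in the frame of scope above 0.18885 m and angle between fine's own z axis and vertical below 0.15 rad and linear speed of stage below 0.002 m/s); the robot touches nothing.
It fails at once if the coarse knob is forced past the upper stop (with more than 0.6 N m, which winds it up on its hub by more than 0.1 rad) (value of joint coarse above 0.1 rad or value of joint coarse below -0.1 rad).
It fails at once if the robot pushes on the stage itself (contact force between any of the fingers, the arm and stage above 3 N).
It fails at once if a bottle or the slide box is moved by more than 15 mm (distance of any of bottle_big_mid, bottle_small_mid, slide_box_mid from where it was at the start of the episode above 0.015 m).
It also fails if it takes over 72 s, if anything falls off the work surface, if the arm or the gripper's body presses on something with over 40 N, if the wrist force passes 120 N, or if a joint passes its speed limit or range.

## Working session

There is one attempt and no reset: what is moved stays moved. The work goes in short steps, Python scripts to look and compute and a shell command to move; the robot and the scene stay as the last step left them, time stands still between calls to the robot, and variables do not carry over. Pictures are saved under pics/ and viewed, about 8 in all and at most 12, crops included, and the job is handed in when it is done.

```bash
mkdir -p pics; python3 - <<'E'
from bench import r
import cv2,numpy as np,pickle
s=r.read_state();print({k:np.round(v,4) for k,v in s.items()},r.grip_depth)
for n in("side","top"):
    c=r.camera(n);pickle.dump(c,open(f"pics/{n}0.pkl","wb"));cv2.imwrite(f"pics/{n}0.png",c["image"][:,:,::-1]);print(n,c["K"].round(1).tolist(),(-c["R"].T@c["t"]).round(3),c["R"].round(3).tolist())
E
```

```text
{'time': np.float64(0.0), 'joint_positions': array([ 1.0924,  0.3329, -0.0647,  1.461 ,  0.0216,  1.3499, -0.0885]), 'joint_vel': array([-0.0006, -0.0014, -0.    , -0.0003,  0.    , -0.0003,  0.0012]), 'joint_torque': array([-4.00000e-04, -6.23252e+01,  2.43000e-02, -3.89908e+01,
       -6.13000e-02,  3.95000e-02,  2.00000e-04]), 'ee_pos': array([ 0.2749, -0.5608,  0.2217]), 'eef_rot': array([-0.1599,  0.6893, -0.6883,  0.1596]), 'ft_force': array([-0.2221, -0.6508,  1.0031]), 'torque': array([ 0.0013, -0.0014,  0.0207]), 'width': np.float64(0.0873)} 0.0187
side [[445.8, 0.0, 318.4], [0.0, 445.8, 195.3], [0.0, 0.0, 1.0]] [ 0.857 -0.098  1.102] [[0.315, 0.949, 0.006], [0.904, -0.298, -0.307], [-0.289, 0.102, -0.952]]
top [[375.0, 0.0, 322.9], [0.0, 375.0, 202.0], [0.0, 0.0, 1.0]] [0.451 0.027 0.961] [[-0.017, -1.0, -0.005], [-0.993, 0.018, -0.121], [0.121, 0.003, -0.993]]
```

View pics/side0.png

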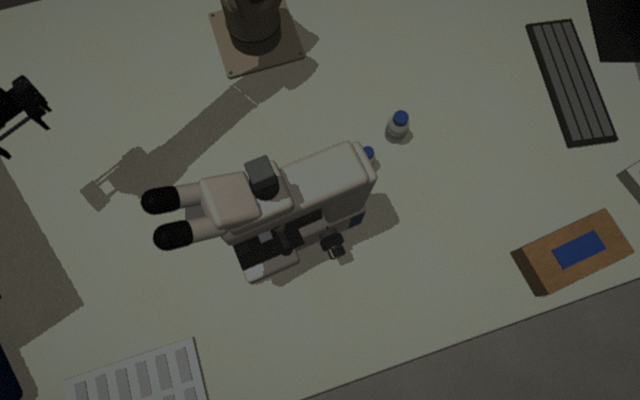

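View pics/top0.png

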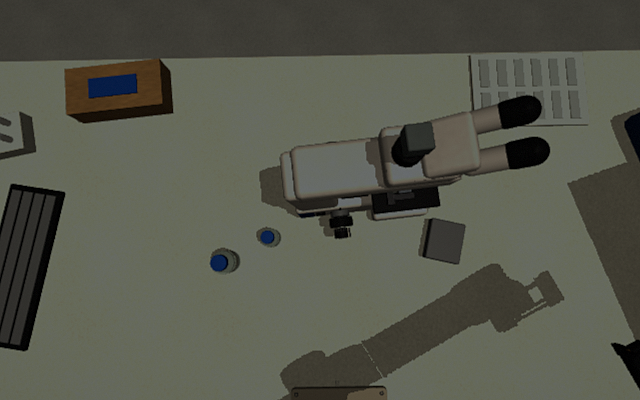

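The top view shows the robot-side knobs: coarse near (342,216), fine near (343,232). The slide box is at (443,240) and the bottles at (223,262) and (268,237). The side view sees only the far knobs.

```bash
cat > h.py <<'E'
import numpy as np,cv2,pickle
def cloud(c):
    z=c["range_z"];v,u=np.indices(z.shape);K=c["K"]
    P=np.stack([(u-K[0,2])/K[0,0]*z,(v-K[1,2])/K[1,1]*z,z],-1)
    W=(P-c["t"])@c["R"]; W[z==0]=np.nan; return W
E
python3 - <<'E'
from h import *
c=pickle.load(open("pics/top0.pkl","rb"));W=cloud(c)
for n,(u0,u1,v0,v1) in dict(knob=(325,358,205,240)).items():
    for v in range(v0,v1,2): print(v,[ (f"{W[v,u,0]:.3f},{W[v,u,1]:.3f},{W[v,u,2]:.3f}") for u in range(328,358,4)])
for n,(u,v) in dict(big=(219,263),small=(267,237),box=(443,240)).items(): print(n,W[v,u].round(3))
# scope arm roof edge: yaw via minAreaRect of high points 
m=(W[...,2]>.26)&(W[...,2]<.5)&(np.indices(m.shape)[1]<440) if 0 else (W[...,2]>.27)
pts=W[m][:,:2].astype(np.float32);print(len(pts),cv2.minAreaRect(pts))
m=(abs(W[...,2]-.187)<.008);m[:,:360]=0;m[:,450:]=0;p=W[m];print(len(p),p.mean(0),p.min(0),p.max(0),cv2.minAreaRect(p[:,:2].astype(np.float32)))
I=c["image"][150:290,190:480][:,:,::-1];I=cv2.resize(cv2.convertScaleAbs(I,alpha=2.2),None,fx=2.7,fy=2.7,interpolation=2);cv2.imwrite("pics/crop1.png",I)
E
```

```text
205 ['0.540,0.019,0.184', '0.541,0.010,0.172', '0.544,0.001,0.143', '0.546,-0.009,0.127', '0.546,-0.018,0.126', '0.546,-0.027,0.124', '0.546,-0.036,0.122', '0.545,-0.045,0.124']
207 ['0.540,0.019,0.147', '0.541,0.010,0.133', '0.542,0.000,0.123', '0.542,-0.009,0.122', '0.541,-0.017,0.125', '0.541,-0.027,0.122', '0.541,-0.036,0.121', 'nan,nan,nan']
209 ['0.538,0.018,0.123', '0.538,0.009,0.121', '0.538,0.000,0.118', '0.537,-0.008,0.126', '0.538,-0.018,0.109', '0.539,-0.028,0.098', '0.540,-0.038,0.087', '0.541,-0.049,0.075']
211 ['0.535,0.018,0.104', '0.536,0.009,0.093', '0.535,-0.000,0.100', '0.535,-0.009,0.101', '0.535,-0.019,0.098', '0.536,-0.029,0.084', '0.541,-0.042,0.031', '0.542,-0.053,0.017']
213 ['0.535,0.018,0.057', '0.531,0.009,0.096', '0.530,-0.000,0.100', '0.530,-0.009,0.102', '0.530,-0.018,0.101', '0.531,-0.028,0.092', '0.539,-0.044,0.002', '0.539,-0.055,0.002']
215 ['0.535,0.017,0.001', '0.526,0.009,0.095', '0.526,0.000,0.101', '0.526,-0.009,0.099', '0.526,-0.019,0.098', '0.526,-0.028,0.089', '0.534,-0.044,0.000', '0.534,-0.055,-0.001']
217 ['0.530,0.018,0.001', '0.523,0.0
[... 1834 characters left out ...]
.475,-0.008,0.097', '0.475,-0.017,0.097', '0.475,-0.027,0.093', '0.477,-0.043,0.001', '0.477,-0.053,-0.001']
239 ['0.473,0.019,-0.002', '0.473,0.008,0.000', '0.473,-0.002,-0.000', '0.473,-0.012,0.002', '0.473,-0.022,0.001', 'nan,nan,nan', '0.472,-0.043,0.000', '0.472,-0.053,0.002']
big [0.421 0.267 0.105]
small [0.478 0.16  0.09 ]
box [ 0.465 -0.263  0.035]
16150 ((0.5079154968261719, -0.24960359930992126), (0.7221193909645081, 0.28688403964042664), 60.923431396484375)
1341 [ 0.54618065 -0.14136906  0.18707971] [ 0.5195341  -0.21273064  0.17925003] [ 0.57372916 -0.07099807  0.19495057] ((0.5468670129776001, -0.14198526740074158), (0.042152613401412964, 0.14024679362773895), 5.66972017288208)
```

View pics/crop1.png

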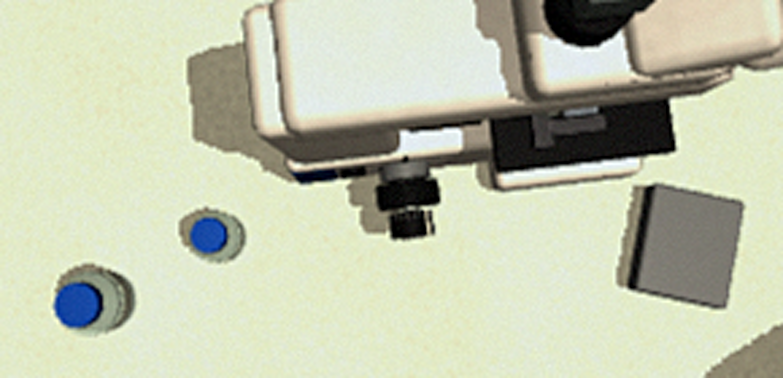

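```bash
cat >> h.py <<'E'
from scipy.spatial.transform import Rotation as Ro
YAW=np.radians(5.7); FINE=np.array([.485,-.013,.080])
SX=np.array([np.cos(YAW),np.sin(YAW),0]);SY=np.array([-np.sin(YAW),np.cos(YAW),0]);SZ=np.array([0,0,1.])
def tool(tau,phi,flip=1):
    "tool tilted tau deg below shaft axis, then swung phi deg about shaft (cw seen from robot +)"
    y=np.cos(np.radians(tau))*SX-np.sin(np.radians(tau))*SZ; z=flip*SY
    R=np.column_stack([np.cross(y,z),y,z])
    return Ro.from_rotvec(np.radians(phi)*SX)*Ro.from_matrix(R)
def delta(s,p,R):
    R0=Ro.from_quat(s["eef_rot"]); d=R0.inv().apply(np.array(p)-s["ee_pos"]); w=(R0.inv()*R).as_rotvec(degrees=True)
    print("shift mm",(d*1e3).round(1),"rot deg",w.round(1))
def where(s):
    R0=Ro.from_quat(s["eef_rot"]); e=np.array(s["ee_pos"])-FINE
    print("t",round(float(s["time"]),2),"rel fine sx,sy,z mm",(np.array([e@SX,e@SY,e@SZ])*1e3).round(1),"q",np.round(s["joint_positions"],2),"F",np.round(s["ft_force"],1),"w",round(float(s["width"])*1e3,1))
E
python3 - <<'E'
from h import *
from bench import r
s=r.read_state();where(s)
R0=Ro.from_quat(s["eef_rot"]).as_matrix();print(R0.round(2))
for f in(1,-1):
  R=tool(50,0,f);delta(s,FINE-.13*R.as_matrix()[:,1],R)
E
```

```text
t 0.1 rel fine sx,sy,z mm [-263.4 -524.3  141.9] q [ 1.09  0.33 -0.06  1.46  0.02  1.35 -0.09] F [ 0.8  0.1 -0.1] w 87.0
[[-0.9  -0.    0.44]
 [-0.44  0.   -0.9 ]
 [ 0.   -1.   -0.  ]]
shift mm [-351.5   42.8 -428.6] rot deg [  54.9 -150.8  -10. ]
shift mm [-351.5   42.8 -428.6] rot deg [ 7.2 19.6 39.6]
```

```bash
python3 -m jog '[[-0.025,0,-0.03,0,0,0],[-0.025,0,-0.03,0,0,0],[-0.025,0,-0.03,0,0,0],[-0.025,0,-0.03,0,0,0],[-0.025,0,-0.03,0,0,0],[-0.025,0,-0.03,0,0,0],[-0.025,0,-0.03,0,0,0],[-0.025,0,-0.03,0,0,0],[-0.025,0,-0.03,0,0,0],[-0.025,0,-0.03,0,0,0],[-0.025,0,-0.03,0,0,0],[-0.025,0,-0.03,0,0,0]]' 1
python3 -m jog '[[0,0,0,0.6,1.6,3.3],[0,0,0,0.6,1.6,3.3],[0,0,0,0.6,1.6,3.3],[0,0,0,0.6,1.6,3.3],[0,0,0,0.6,1.6,3.3],[0,0,0,0.6,1.6,3.3],[0,0,0,0.6,1.6,3.3],[0,0,0,0.6,1.6,3.3],[0,0,0,0.6,1.6,3.3],[0,0,0,0.6,1.6,3.3],[0,0,0,0.6,1.6,3.3],[0,0,0,0.6,1.6,3.3]]' 1
python3 - <<'E'
from h import *
from bench import r
s=r.read_state();where(s)
R=tool(50,0,-1);delta(s,FINE-.13*R.as_matrix()[:,1],R)
E
```

```text
time: 1.1
ee_pos: [0.3838, -0.0922, 0.2154]
eef_rot: [-0.158, 0.691, -0.688, 0.152]
ft_force: [1.5, -1.1, -0.0]
width: 0.0869
time: 2.1
ee_pos: [0.4218, -0.0946, 0.2049]
eef_rot: [0.186, 0.69, -0.644, 0.272]
ft_force: [0.4, 1.4, 1.0]
width: 0.0871
t 2.1 rel fine sx,sy,z mm [-71.  -74.9 124.9] q [ 0.77 -0.5  -0.3   2.42 -0.77  0.78 -0.53] F [0.4 1.4 1. ] w 87.1
shift mm [ 24.3  15.2 -74.7] rot deg [2.3 0.8 2. ]
```

```bash
python3 -m jog '[[0.0,0,-0.025,0.5,0,0.5],[0.0,0,-0.025,0.5,0,0.5],[0,0,-0.025,0.5,0,0.5],[0,0,0,0.5,0.5,0.5],[0,0,0,0,0,0]]' 1
python3 - <<'E'
from h import *
from bench import r
s=r.read_state();where(s)
R=tool(50,0,-1);delta(s,FINE-.13*R.as_matrix()[:,1],R)
c=r.camera("wrist");pickle.dump(c,open("pics/w1.pkl","wb"));cv2.imwrite("pics/w1.png",cv2.convertScaleAbs(c["image"][:,:,::-1],alpha=1.8))
E
```

```text
time: 2.52
ee_pos: [0.4508, -0.0652, 0.207]
eef_rot: [0.218, 0.678, -0.657, 0.25]
ft_force: [0.3, -0.5, -0.2]
width: 0.0872
t 2.52 rel fine sx,sy,z mm [-39.2 -48.5 127. ] q [ 0.55 -0.5  -0.31  2.42 -0.59  0.62 -0.9 ] F [ 0.3 -0.5 -0.2] w 87.2
shift mm [ 53.9  -7.2 -46. ] rot deg [-1.1 -2.6  1.3]
```

View pics/w1.png

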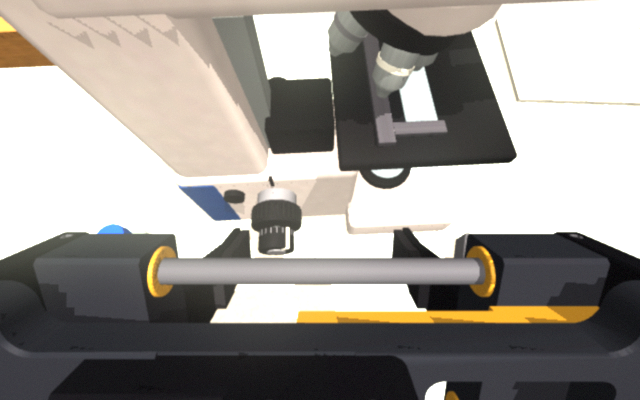

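The wrist view shows the coarse knob at (276,217), the fine knob at (275,238), and its white line at (291,238), well to the right of up. The arm is against its q2 and q4 limits, so I'll fit its kinematics from the readings to find a good approach tilt.

```bash
cat > fit.py <<'E'
from h import *
from bench import r
import itertools
from scipy.optimize import least_squares
s=r.read_state()
D=[([1.0924,.3329,-.0647,1.461,.0216,1.3499,-.0885],[.2749,-.5608,.2217],[-.1599,.6893,-.6883,.1596]),
([.77,-.5,-.3,2.42,-.77,.78,-.53],[.4218,-.0946,.2049],[.186,.69,-.644,.272]),
(list(s["joint_positions"]),list(s["ee_pos"]),list(s["eef_rot"]))]
def rot(q,sg):
    R=[];A=Ro.identity()
    for i in range(7):
        A=A*Ro.from_rotvec([0,0,sg[i]*q[i]] if i%2==0 else [0,sg[i]*q[i],0]);R.append(A)
    return R
best=[]
for sg in itertools.product([1,-1],repeat=7):
    if sg[1]!=1: continue
    Rs=[rot(d[0],sg)[-1].inv()*Ro.from_quat(d[2]) for d in D]
    e=max((Rs[0].inv()*x).magnitude() for x in Rs[1:]);best.append((e,sg))
best.sort();print(best[:3])
sg=best[0][1]
T=rot(D[0][0],sg)[-1].inv()*Ro.from_quat(D[0][2]);print(T.as_matrix().round(2))
# pos linear: L0 z, + R1*(a)+ R2*L1z + R3/4 offsets + R4*L2z + R6 ...
def cols(q):
    R=[x.as_matrix() for x in rot(q,sg)]
    return np.column_stack([[0,0,1],R[1][:,2],R[3][:,2],R[6][:,2],R[2][:,0],R[3][:,0],R[5][:,0]])
A=np.vstack([cols(d[0]) for d in D]);b=np.hstack([d[1] for d in D])
for n in(4,6,7):
    x=np.linalg.lstsq(A[:,:n],b,rcond=None)[0];print(n,x.round(3),(A[:,:n]@x-b).round(3))
E
python3 fit.py
```

```text
[(0.0017233046275379916, (-1, 1, -1, 1, -1, 1, -1)), (0.3704809676895759, (1, 1, -1, 1, 1, 1, -1)), (0.5179168417228718, (-1, 1, 1, 1, -1, 1, -1))]
[[ 0. -0. -1.]
 [-1. -0. -0.]
 [-0.  1. -0.]]
4 [0.244 0.383 0.507 0.257] [ 0.039  0.027  0.015  0.004 -0.003 -0.008  0.001  0.015 -0.007]
6 [0.265 0.379 0.495 0.253 0.024 0.031] [ 0.041  0.025  0.001  0.001 -0.006 -0.001 -0.001  0.012  0.   ]
7 [ 0.085  0.427  0.406  0.306 -0.041 -0.12  -0.1  ] [ 0.037  0.022  0.001  0.002 -0.006 -0.011 -0.001  0.011  0.01 ]
```

```bash
cat > log.py <<'E'
from bench import r;import json
s=r.read_state();open("log.jsonl","a").write(json.dumps([list(map(float,s[k])) for k in("joint_positions","ee_pos","eef_rot")])+"\n")
E
python3 log.py
python3 -m jog '[[-0.02,-0.03,-0.02,0,0,-6],[-0.02,-0.03,-0.02,0,0,-6],[-0.02,-0.03,0,0,0,-6],[0,-0.03,0,0,0,0]]' >/dev/null; python3 log.py
python3 -m jog '[[0.02,0,-0.03,0,0,-6],[0.02,0,-0.03,0,0,-6],[0.02,0,-0.03,0,6,0],[0,0,-0.03,0,6,0]]' >/dev/null; python3 log.py
python3 -m jog '[[0.0,-0.03,0.03,6,0,0],[0.02,-0.03,0.03,6,0,0],[0.02,-0.03,0.03,6,-6,0],[0.02,0,0,0,-6,0]]' >/dev/null; python3 log.py
cat > fit2.py <<'E'
from h import *
import json
sg=(-1,1,-1,1,-1,1,-1)
D=[json.loads(l) for l in open("log.jsonl")]
D.append([[1.0924,.3329,-.0647,1.461,.0216,1.3499,-.0885],[.2749,-.5608,.2217],[-.1599,.6893,-.6883,.1596]])
TR=np.array([[0,0,-1.],[-1,0,0],[0,1,0]])
def frames(q):
    R=[];A=np.eye(3)
    for i in range(7):
        A=A@Ro.from_rotvec([0,0,sg[i]*q[i]] if i%2==0 else [0,sg[i]*q[i],0]).as_matrix();R.append(A)
    return R
def cols(q):
    R=frames(q)
    return np.column_stack([[0,0,1],R[1][:,2],R[3][:,2],R[5][:,2],R[0][:,0],R[0][:,1],R[2][:,0],R[2][:,1],R[4][:,0],R[4][:,1],R[6][:,0],R[6][:,1]])
A=np.vstack([cols(d[0]) for d in D]);b=np.hstack([d[1] for d in D])
lam=1e-4; n=A.shape[1]
X=np.linalg.lstsq(np.vstack([A,lam*np.eye(n)]),np.hstack([b,np.zeros(n)]),rcond=None)[0]
def fk(q): return cols(q)@X, Ro.from_matrix(frames(q)[-1]@TR)
if __name__=="__main__": print(X.round(4),(abs(A@X-b)).max(),len(D));print(np.array([d[0] for d in D]).round(2))
E
python3 fit2.py
```

```text
[ 2.582e-01  4.485e-01  4.900e-01  3.519e-01 -0.000e+00 -2.180e-02
  0.000e+00 -2.350e-02 -0.000e+00 -4.000e-04  0.000e+00  0.000e+00] 1.7709096639118016e-06 5
[[ 0.55 -0.5  -0.31  2.42 -0.59  0.62 -0.9 ]
 [ 0.54 -0.42 -0.37  2.02 -0.28  1.18 -1.27]
 [ 0.56 -0.44 -0.62  1.95 -0.28  1.4  -1.75]
 [ 0.27 -0.5  -0.47  1.87  0.04  1.66 -1.81]
 [ 1.09  0.33 -0.06  1.46  0.02  1.35 -0.09]]
```

```bash
cat > ik.py <<'E'
from fit2 import *
from scipy.optimize import least_squares
lo=np.array([-2.6,-.5,-1.47,.16,-1.27,.06,-2.6]);hi=np.array([2.6,2.12,1.34,2.42,4.41,2.06,2.6])
def ik(p,R,starts):
    def f(q):
        P,Q=fk(q);return np.r_[(P-p)*10,(Q.inv()*R).as_rotvec()*3,(q-(lo+hi)/2)*1e-3]
    best=None
    for q0 in starts:
        o=least_squares(f,np.clip(q0,lo+.01,hi-.01),bounds=(lo,hi))
        P,Q=fk(o.x);e=np.linalg.norm(P-p)*1e3+np.degrees((Q.inv()*R).magnitude())
        if best is None or e<best[0]-.01: best=(e,o.x)
    return best
def target(which,tau,phi,flip=-1,back=0):
    R=tool(tau,phi,flip);d=R.as_matrix()[:,1]
    p=FINE+Ro.from_rotvec(np.radians(phi)*SX).apply([0,0,-.006]) if which=="fine" else FINE+.026*SX+.016*d
    return p-back*d,R
E
python3 - <<'E'
from ik import *
rng=np.random.default_rng(0);S=[lo+(hi-lo)*rng.random(7) for _ in range(8)]+[np.array(D[3][0]),np.array(D[0][0])]
for w,tau in(("fine",40),("fine",55),("coarse",30),("coarse",45),("coarse",55)):
    for flip in(-1,1):
        print(w,tau,flip,[(phi,round(ik(*target(w,tau,phi,flip),S)[0],1)) for phi in(-60,-30,0,30,60)])
E
```

```text
fine 40 -1 [(-60, np.float64(48.2)), (-30, np.float64(58.0)), (0, np.float64(48.2)), (30, np.float64(22.1)), (60, np.float64(0.0))]
fine 40 1 [(-60, np.float64(31.9)), (-30, np.float64(55.8)), (0, np.float64(50.9)), (30, np.float64(56.8)), (60, np.float64(0.0))]
fine 55 -1 [(-60, np.float64(9.5)), (-30, np.float64(14.5)), (0, np.float64(5.0)), (30, np.float64(0.0)), (60, np.float64(0.0))]
fine 55 1 [(-60, np.float64(0.0)), (-30, np.float64(8.4)), (0, np.float64(5.5)), (30, np.float64(0.0)), (60, np.float64(0.0))]
coarse 30 -1 [(-60, np.float64(42.0)), (-30, np.float64(69.9)), (0, np.float64(51.5)), (30, np.float64(27.2)), (60, np.float64(0.4))]
coarse 30 1 [(-60, np.float64(41.4)), (-30, np.float64(67.4)), (0, np.float64(55.6)), (30, np.float64(30.8)), (60, np.float64(0.4))]
coarse 45 -1 [(-60, np.float64(9.7)), (-30, np.float64(40.2)), (0, np.float64(13.5)), (30, np.float64(0.0)), (60, np.float64(0.0))]
coarse 45 1 [(-60, np.float64(1.5)), (-30, np.float64(21.5)), (0, np.float64(19.9)), (30, np.float64(40.2)), (60, np.float64(0.0))]
coarse 55 -1 [(-60, np.float64(0.0)), (-30, np.float64(17.1)), (0, np.float64(0.0)), (30, np.float64(0.0)), (60, np.float64(0.0))]
coarse 55 1 [(-60, np.float64(0.0)), (-30, np.float64(0.0)), (0, np.float64(0.0)), (30, np.float64(0.0)), (60, np.float64(0.0))]
```

```bash
python3 - <<'E'
from ik import *
from bench import r
q=np.array(r.read_state()["joint_positions"]);where(r.read_state())
rng=np.random.default_rng(0);S=[lo+(hi-lo)*rng.random(7) for _ in range(25)]
for w,tau in(("fine",55),("fine",62),("coarse",55),("coarse",62)):
  for flip in(-1,1):
    print(w,tau,flip)
    q0=q.copy()
    for phi in(45,30,15,0,-15,-30,-45):
        e,x=ik(*target(w,tau,phi,flip),[q0]);g=ik(*target(w,tau,phi,flip),S+[q0])[0];print(phi,round(e,1),round(g,1),x.round(2));q0=x
E
```

```text
t 3.57 rel fine sx,sy,z mm [-178.7   46.2  310.1] q [ 0.27 -0.5  -0.47  1.87  0.04  1.66 -1.81] F [-0.6  0.5 -0.1] w 87.1
fine 55 -1
45 0.0 0.0 [ 0.74  0.27 -0.22  2.3  -1.27  0.94 -0.2 ]
30 0.0 0.0 [ 0.35  0.07  0.04  2.39 -1.26  0.73 -0.23]
15 0.0 0.0 [ 0.82 -0.05 -0.6   2.42 -1.12  0.47 -0.38]
0 5.0 5.0 [ 1.51 -0.39 -1.37  2.42 -1.27  0.49 -0.35]
-15 9.8 9.8 [ 1.36 -0.5  -1.44  2.42 -0.86  0.29 -0.83]
-30 14.5 14.5 [ 1.08 -0.16 -1.47  2.42  1.03  0.5  -2.6 ]
-45 41.7 22.3 [ 0.95 -0.1  -1.47  2.42  1.15  0.74 -2.6 ]
fine 55 1
45 47.2 0.0 [-0.89 -0.16  1.34  2.42 -1.02  0.77  2.6 ]
30 15.9 0.0 [-0.98 -0.21  1.34  2.42 -0.89  0.59  2.6 ]
15 5.7 5.7 [ 0.31 -0.07 -0.13  2.42 -0.98  0.45  2.6 ]
0 5.5 5.5 [ 1.33 -0.25 -1.25  2.42 -1.03  0.36  2.6 ]
-15 9.8 9.8 [ 1.36 -0.5  -1.44  2.42 -0.86  0.29  2.31]
-30 8.4 8.4 [ 0.97  0.15 -1.47  2.42  1.37  0.8   0.28]
-45 0.7 0.7 [ 0.7   0.75 -1.47  2.42  1.73  1.6   0.2 ]
fine 62 -1
45 0.0 0.0 [ 0.63  0.29 -0.13  2.21 -1.12  1.   -0.35]
30 0.0 0.0 [ 0.38  0.1  -0.01  2.29 -1.04  0.78 -0.45]
15 0.0 0.0 [ 0.11 -0.04  0.08  2.36 -0.76  0.53 -0.74]
0
[... 1517 characters left out ...]
 2.23 -1.04  0.74 -0.48]
15 0.0 0.0 [ 0.23  0.05 -0.08  2.29 -0.78  0.5  -0.75]
0 0.0 0.0 [ 0.05 -0.02 -0.1   2.33 -0.07  0.34 -1.47]
-15 0.0 0.0 [-0.05 -0.   -0.22  2.34  0.76  0.46 -2.31]
-30 0.0 0.0 [-1.58  0.11  1.17  2.39  1.02  0.6  -2.6 ]
-45 0.0 0.0 [-1.65  0.5   1.15  2.36  0.86  0.58 -2.6 ]
coarse 62 1
45 0.0 0.0 [ 1.65  1.09 -1.47  2.12  0.32  0.66  1.64]
30 0.0 0.0 [ 1.61  0.75 -1.47  2.18  0.22  0.53  1.67]
15 0.0 0.0 [ 1.54  0.4  -1.47  2.24  0.12  0.42  1.67]
0 0.0 0.0 [ 1.42  0.16 -1.47  2.28  0.32  0.37  1.38]
-15 0.0 0.0 [-0.06 -0.   -0.22  2.34  0.76  0.46  0.83]
-30 0.0 0.0 [-0.11  0.1  -0.37  2.33  1.13  0.74  0.45]
-45 0.0 0.0 [-0.2   0.26 -0.44  2.3   1.3   1.06  0.29]
```

```bash
cat > go.py <<'E'
import sys
from ik import *
from bench import r
w,tau,phi,back=sys.argv[1],*map(float,sys.argv[2:5])
s=r.read_state();where(s);p,R=target(w,tau,phi,-1,back)
e,x=ik(p,R,[np.array(s["joint_positions"])]);print("ik err",round(e,2),x.round(2));delta(s,p,R)
E
python3 go.py fine 62 40 .09;python3 go.py fine 62 0 .09
```

```text
t 3.57 rel fine sx,sy,z mm [-178.7   46.2  310.1] q [ 0.27 -0.5  -0.47  1.87  0.04  1.66 -1.81] F [-0.6  0.5 -0.1] w 87.1
ik err 0.0 [ 0.47  0.1   0.17  2.21 -0.97  1.14 -0.44]
shift mm [-118.7  278.7    3.1] rot deg [-54.6   5.2  16.6]
t 3.57 rel fine sx,sy,z mm [-178.7   46.2  310.1] q [ 0.27 -0.5  -0.47  1.87  0.04  1.66 -1.81] F [-0.6  0.5 -0.1] w 87.1
ik err 0.0 [-0.02 -0.38 -0.02  2.39 -0.06  0.64 -1.47]
shift mm [-112.9  250.2  -37.8] rot deg [-16.5  -6.7  22.1]
```

```bash
python3 -m jog '[[-0.01,0.015,0,-6,0.6,1.8],[-0.01,0.015,0,-6,0.6,1.8],[-0.01,0.015,0,-6,0.6,1.8],[-0.01,0.015,0,-6,0.6,1.8],[-0.01,0.015,0,-6,0.6,1.8],[-0.01,0.015,0,-6,0.6,1.8],[-0.01,0.015,0,-6,0.6,1.8],[-0.01,0.015,0,-6,0.6,1.8],[-0.01,0.015,0,-6,0.6,1.8],[0,0,0,0,0,0]]' 1
python3 go.py fine 62 40 .09
```

```text
time: 4.4
ee_pos: [0.426, 0.018, 0.2981]
eef_rot: [0.173, 0.876, -0.435, 0.116]
ft_force: [-0.9, 0.4, -1.0]
width: 0.0864
t 4.4 rel fine sx,sy,z mm [-55.7  36.7 218.1] q [ 0.04 -0.36  0.31  2.17 -0.68  1.17 -1.08] F [-0.9  0.4 -1. ] w 86.4
ik err 0.0 [ 0.47  0.1   0.17  2.21 -0.97  1.14 -0.44]
shift mm [ 20.8  79.2 163.4] rot deg [-3.8  0.2  0.7]
```

```bash
python3 -m jog '[[0.0035,0.013,0.027,-0.6,0,0],[0.0035,0.013,0.027,-0.6,0,0],[0.0035,0.013,0.027,-0.6,0,0],[0.0035,0.013,0.027,-0.6,0,0],[0.0035,0.013,0.027,-0.6,0,0],[0.0035,0.013,0.027,-0.6,0,0],[0,0,0,0,0,0]]' 1
python3 go.py fine 62 40 .09
python3 - <<'E'
from h import *
from bench import r
c=r.camera("wrist");pickle.dump(c,open("pics/w2.pkl","wb"));K=c["K"]
def px(p): q=c["R"]@p+c["t"];q=K@q;return (q[:2]/q[2]).round(1)
print(px(FINE-.011*SX),px(FINE+.011*SX),px(FINE+.037*SX))
u,v=px(FINE).astype(int);print(u,v)
I=cv2.convertScaleAbs(c["image"][:,:,::-1],alpha=1.3)
x0,y0=max(u-65,0),max(v-45,0);J=cv2.resize(I[y0:y0+90,x0:x0+130],None,fx=6,fy=6,interpolation=2);print(x0,y0)
cv2.imwrite("pics/w2c.png",J)
E
```

```text
time: 4.98
ee_pos: [0.4469, -0.0656, 0.1319]
eef_rot: [0.166, 0.889, -0.41, 0.122]
ft_force: [-0.5, 0.0, -0.7]
width: 0.0869
t 4.98 rel fine sx,sy,z mm [-43.1 -48.5  51.9] q [ 0.06  0.11  0.6   2.22 -0.98  1.17 -0.41] F [-0.5  0.  -0.7] w 86.9
ik err 0.0 [ 0.47  0.1   0.17  2.21 -0.97  1.14 -0.44]
shift mm [-1.9 -1.9 -3.7] rot deg [-0.4  0.5  1.1]
[315.2 210.6] [315.4 186.3] [315.6 158.5]
315 198
250 153
```

View pics/w2c.png

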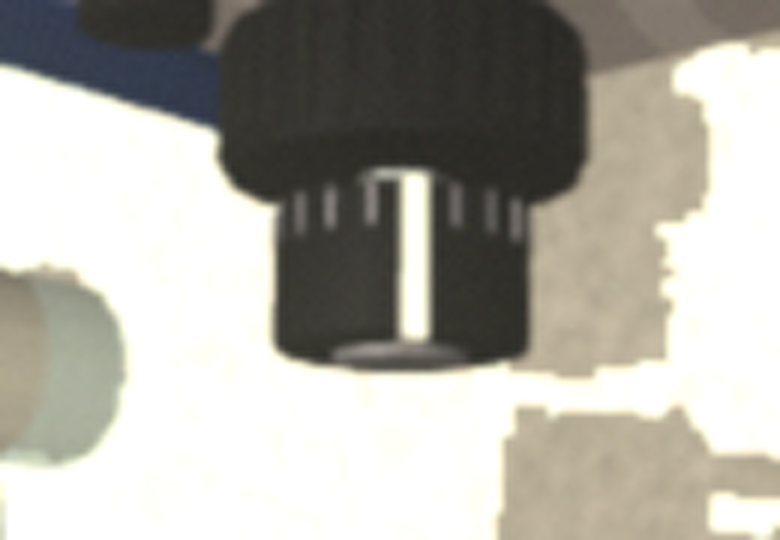

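Looking down the φ=40° direction, the fine knob spans crop x 274–529 (centre 401.5). Its line is at 416, just right of the centre.

```bash
python3 - <<'E'
from h import *
c=pickle.load(open("pics/w2.pkl","rb"));C=-c["R"].T@c["t"]
e=C-FINE;sy,z=e@SY,e@SZ;D=np.hypot(sy,z)*1e3;pc=np.degrees(np.arctan2(-sy,z));r=19
print("cam sx,sy,z",(e@SX*1e3).round(1),sy*1e3,z*1e3,"phi_cam",pc, "img right in world",c["R"][0].round(2))
from scipy.optimize import brentq
# viewing ray not perpendicular to shaft: lateral scale uses depth along optical axis
dep=lambda p:(c["R"]@p+c["t"])[2]
def u(a): # rim point at angle a from camera dir
    ph=np.radians(pc+a);p=FINE+r/1e3*(-np.sin(ph)*SY+np.cos(ph)*SZ);q=c["K"]@(c["R"]@p+c["t"]);return q[0]/q[2]
us=[u(a) for a in np.linspace(-95,95,400)];m,M=min(us),max(us);print("pred edges",m,M,"obs",250+274/6,250+529/6)
t=(416-401.5)/127.5
a=brentq(lambda a:(u(a)-(m+M)/2)/((M-m)/2)-t,-60,60);print("a",a,"line phi",pc+a)
E
```

```text
cam sx,sy,z -51.7 -161.8446642815828 188.8895369495791 phi_cam 40.59068712592949 img right in world [ 0.08 -0.77 -0.63]
pred edges 293.71157030540917 336.80784758963114 obs 295.6666666666667 338.1666666666667
a 5.897937075082992 line phi 46.488624201012485
```

```bash
sed -i 's/FINE=np.array(\[.485,-.013,.080\])/FINE=np.array([.485,-.0145,.080])/' h.py; python3 go.py fine 62 34 .09; python3 go.py fine 62 34 0
```

```text
t 5.03 rel fine sx,sy,z mm [-42.3 -46.5  54.9] q [ 0.06  0.11  0.59  2.22 -0.98  1.17 -0.42] F [0.3 0.2 0.4] w 87.1
ik err 0.0 [ 0.35  0.    0.23  2.25 -0.91  1.04 -0.51]
shift mm [-0.6 -1.  -8. ] rot deg [ 4.9 -2.3  0.9]
t 5.03 rel fine sx,sy,z mm [-42.3 -46.5  54.9] q [ 0.06  0.11  0.59  2.22 -0.98  1.17 -0.42] F [0.3 0.2 0.4] w 87.1
ik err 0.0 [ 0.45  0.15 -0.03  2.27 -1.07  0.85 -0.41]
shift mm [-2.2 88.7 -0.3] rot deg [ 4.9 -2.3  0.9]
```

```bash
python3 -m jog '[[0,0,-0.008,4.9,-2.3,0.9],[0,0,0,0,0,0],[0,0.025,0,0,0,0],[0,0.025,0,0,0,0],[0,0,0,0,0,0]]' 1
python3 go.py fine 62 34 0
```

```text
time: 5.45
ee_pos: [0.4713, -0.0304, 0.1129]
eef_rot: [0.172, 0.865, -0.449, 0.142]
ft_force: [-0.7, 0.3, -0.6]
width: 0.087
t 5.45 rel fine sx,sy,z mm [-15.2 -14.5  32.9] q [-0.03  0.06  0.53  2.28 -1.01  0.96 -0.44] F [-0.7  0.3 -0.6] w 87.0
ik err 0.0 [ 0.45  0.15 -0.03  2.27 -1.07  0.85 -0.41]
shift mm [ 6.3 43.6  6.3] rot deg [ 0.   0.5 -0.4]
```

```bash
python3 -m jog '[[0.003,0.016,0.003,0,0,0],[0.003,0.016,0.003,0,0,0],[0.001,0.013,0.001,0,0,0],[0,0,0,0,0,0]]' 1
python3 go.py fine 62 34 0
```

```text
time: 5.78
ee_pos: [0.4884, -0.0084, 0.083]
eef_rot: [0.173, 0.866, -0.445, 0.148]
ft_force: [-0.2, 0.8, -0.4]
width: 0.0872
t 5.78 rel fine sx,sy,z mm [4.  5.7 3. ] q [-0.05  0.14  0.5   2.3  -1.15  0.91 -0.34] F [-0.2  0.8 -0.4] w 87.2
ik err 0.0 [ 0.45  0.15 -0.03  2.27 -1.07  0.85 -0.41]
shift mm [6.2 2.6 6.3] rot deg [ 0.6  1.  -0.9]
```

```bash
python3 -m jog '[[0.006,0.002,0.006,0.6,1,-0.9],[0,0,0,0,0,0]]' 1
python3 go.py fine 62 34 0
```

```text
time: 5.95
ee_pos: [0.4849, -0.0117, 0.0787]
eef_rot: [0.171, 0.867, -0.449, 0.137]
ft_force: [-0.4, -0.8, -0.5]
width: 0.0867
t 5.95 rel fine sx,sy,z mm [ 0.1  2.8 -1.3] q [-0.05  0.15  0.5   2.29 -1.13  0.92 -0.36] F [-0.4 -0.8 -0.5] w 86.7
ik err 0.0 [ 0.45  0.15 -0.03  2.27 -1.07  0.85 -0.41]
shift mm [1.7 2.9 1.6] rot deg [ 0.1  0.  -0. ]
```

```bash
python3 -m jog '[[0.0015,0.003,0.0015,0,0,0],[0,0,0,0,0,0]]' 1
python3 go.py fine 62 34 0
python3 -m jog '[[0,0,0,0,0,0],[0,0,0,0,0,0],[0,0,0,0,0,0],[0,0,0,0,0,0],[0,0,0,0,0,0],[0,0,0,0,0,0],[0,0,0,0,0,0],[0,0,0,0,0,0]]' -1 8
python3 go.py fine 62 34 0
python3 - <<'E'
from ik import *
for w,t in(("fine",62),("coarse",58)):
  for d in(-6,6):
    p0,R0=target(w,t,20);p1,R1=target(w,t,20+d);print(w,(R0.inv().apply(p1-p0)*1e3).round(2),(R0.inv()*R1).as_rotvec(degrees=True).round(2))
E
```

```text
time: 6.12
ee_pos: [0.4856, -0.0122, 0.0772]
eef_rot: [0.172, 0.866, -0.448, 0.138]
ft_force: [-0.1, -0.8, -0.1]
width: 0.087
t 6.12 rel fine sx,sy,z mm [ 0.8  2.3 -2.8] q [-0.05  0.15  0.5   2.29 -1.14  0.91 -0.35] F [-0.1 -0.8 -0.1] w 87.0
ik err 0.0 [ 0.45  0.15 -0.03  2.27 -1.07  0.85 -0.41]
shift mm [1.9 1.8 0.3] rot deg [ 0.1  0.1 -0.2]
time: 6.78
ee_pos: [0.4859, -0.0132, 0.0787]
eef_rot: [0.173, 0.866, -0.448, 0.138]
ft_force: [0.7, 0.0, -0.5]
width: 0.0413
t 6.78 rel fine sx,sy,z mm [ 1.   1.2 -1.3] q [-0.05  0.15  0.5   2.29 -1.14  0.92 -0.36] F [ 0.7  0.  -0.5] w 41.3
ik err 0.0 [ 0.45  0.15 -0.03  2.27 -1.07  0.85 -0.41]
shift mm [2.9 3.2 0.3] rot deg [ 0.1  0.1 -0.3]
fine [-0.02 -0.03  0.63] [ 5.3  -2.82 -0.  ]
fine [-0.02 -0.03 -0.63] [-5.3   2.82  0.  ]
coarse [-0.04 -0.06  1.42] [ 5.09 -3.18  0.  ]
coarse [-0.04 -0.06 -1.42] [-5.09  3.18  0.  ]
```

Not fully closed yet (41.3 mm), so a bit more closing.

```bash
python3 -m jog '[[0.001,0.003,0,0,0,0],[0,0,0,0,0,0],[0,0,0,0,0,0],[0,0,0,0,0,0]]' -1 8
python3 go.py fine 62 34 0
```

```text
time: 7.12
ee_pos: [0.4864, -0.0109, 0.0764]
eef_rot: [0.173, 0.866, -0.448, 0.139]
ft_force: [-1.8, -1.2, 3.0]
width: 0.0376
t 7.12 rel fine sx,sy,z mm [ 1.7  3.4 -3.6] q [-0.05  0.16  0.5   2.29 -1.15  0.91 -0.35] F [-1.8 -1.2  3. ] w 37.6
ik err 0.0 [ 0.45  0.15 -0.03  2.27 -1.07  0.85 -0.41]
shift mm [2.1 0.2 0.8] rot deg [ 0.2  0.1 -0.4]
```

```bash
python3 -m jog '[[0,0,0.0006,5.3,-2.8,0],[0,0,0.0006,5.3,-2.8,0],[0,0,0.0006,5.3,-2.8,0],[0,0,0.0006,5.3,-2.8,0],[0,0,0,0,0,0]]'
python3 go.py fine 62 10 0; python3 go.py fine 62 -12.5 0
```

```text
time: 7.53
ee_pos: [0.4865, -0.012, 0.0751]
eef_rot: [0.151, 0.756, -0.608, 0.186]
ft_force: [-5.5, -15.9, -3.9]
width: 0.0381
t 7.53 rel fine sx,sy,z mm [ 1.7  2.4 -4.9] q [-0.21 -0.09  0.33  2.38 -0.58  0.46 -0.92] F [ -5.5 -15.9  -3.9] w 38.1
ik err 0.0 [ 0.03 -0.08  0.09  2.37 -0.58  0.46 -0.92]
shift mm [ 1.9 -0.1  1.5] rot deg [ 0.9 -0.4 -0.3]
t 7.53 rel fine sx,sy,z mm [ 1.7  2.4 -4.9] q [-0.21 -0.09  0.33  2.38 -0.58  0.46 -0.92] F [ -5.5 -15.9  -3.9] w 38.1
ik err 0.0 [ 0.03 -0.1  -0.27  2.4   0.58  0.44 -2.15]
shift mm [ 1.7 -0.6  3.8] rot deg [ 20.7 -11.   -0.3]
```

```bash
python3 -m jog '[[0.0005,0,0.0012,5.2,-2.8,0],[0.0005,0,0.001,5.2,-2.8,0],[0,0,0.0008,5.2,-2.8,0],[0,0,0.0006,5.2,-2.7,0],[0,0,0,0,0,0]]'
python3 go.py fine 62 -12.5 0
```

```text
time: 7.95
ee_pos: [0.4856, -0.0137, 0.0742]
eef_rot: [-0.13, -0.676, 0.695, -0.207]
ft_force: [0.9, -6.9, -5.2]
width: 0.0374
t 7.95 rel fine sx,sy,z mm [ 0.7  0.8 -5.8] q [-0.09 -0.12 -0.01  2.4   0.12  0.39 -1.65] F [ 0.9 -6.9 -5.2] w 37.4
ik err 0.0 [ 0.03 -0.1  -0.27  2.4   0.58  0.44 -2.15]
shift mm [ 0.6 -0.2  2. ] rot deg [ 8.5 -4.5  0.5]
```

```bash
python3 -m jog '[[0,0,0.001,4.2,-2.2,0],[0,0,0.001,4.2,-2.2,0],[0,0,0,0,0,0]]'
python3 go.py fine 62 -12.5 0
```

```text
time: 8.2
ee_pos: [0.4852, -0.0145, 0.0737]
eef_rot: [-0.119, -0.632, 0.734, -0.217]
ft_force: [3.9, -6.1, 2.3]
width: 0.0375
t 8.2 rel fine sx,sy,z mm [ 0.2 -0.1 -6.3] q [-0.03 -0.11 -0.17  2.39  0.46  0.43 -2.01] F [ 3.9 -6.1  2.3] w 37.5
ik err 0.0 [ 0.03 -0.1  -0.27  2.4   0.58  0.44 -2.15]
shift mm [ 0.1 -0.3  1.3] rot deg [ 2.3 -1.1  0.9]
```

```bash
python3 -m jog '[[0,0,0.0005,2.3,-1.1,0],[0,0,0,0,0,0]]'; cat > line.py <<'E'
import sys
from h import *
from bench import r
n=sys.argv[1];c=r.camera("wrist");pickle.dump(c,open(f"pics/{n}.pkl","wb"));K=c["K"]
def px(p): q=K@(c["R"]@p+c["t"]);return q[:2]/q[2]
e=-c["R"].T@c["t"]-FINE;print("phi_cam",np.degrees(np.arctan2(-(e@SY),e@SZ)))
rim=lambda a,dx=0:px(FINE+dx*SX+.019*(-np.sin(np.radians(a))*SY+np.cos(np.radians(a))*SZ))
u,v=px(FINE).astype(int);x0,y0=u-65,v-45
for a in(-20,-10,0,10,20):print(a,"crop px inner/outer",((rim(a,.011)-[x0,y0])*6).round(0),((rim(a,-.011)-[x0,y0])*6).round(0))
us=[(rim(a)[0]-x0)*6 for a in range(-180,180)];print("edges",min(us),max(us))
cv2.imwrite(f"pics/{n}.png",cv2.resize(cv2.convertScaleAbs(c["image"][y0:y0+90,x0:x0+130,::-1],alpha=1.5),None,fx=6,fy=6,interpolation=2))
E
python3 line.py w3
```

```text
time: 8.37
ee_pos: [0.4852, -0.0149, 0.0736]
eef_rot: [-0.115, -0.617, 0.747, -0.219]
ft_force: [1.1, -1.9, 5.6]
width: 0.0378
phi_cam -12.368970561749355
-20 crop px inner/outer [366. 137.] [365. 391.]
-10 crop px inner/outer [404. 137.] [403. 391.]
0 crop px inner/outer [440. 138.] [441. 391.]
10 crop px inner/outer [476. 139.] [478. 391.]
20 crop px inner/outer [507. 141.] [510. 391.]
edges 199.79269541919894 589.2614452666895
```

View pics/w3.png

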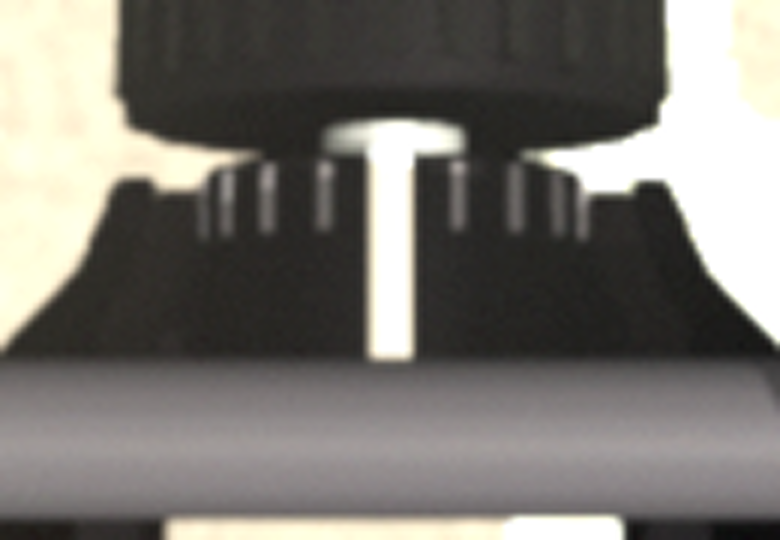

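In this view the line (crop x 391) sits about 13° counter-clockwise of up, rather than at 440 where straight up projects. I'll recheck the model with the w1, w2 and w3 pictures.

```bash
python3 - <<'E'
from h import *
for n in("w1","w2","w3"):
    c=pickle.load(open(f"pics/{n}.pkl","rb"));K=c["K"];px=lambda p:(lambda q:q[:2]/q[2])(K@(c["R"]@p+c["t"]))
    e=-c["R"].T@c["t"]-FINE;pc=np.degrees(np.arctan2(-(e@SY),e@SZ))
    rim=lambda a,dx=0:px(FINE+dx*SX+.019*(-np.sin(np.radians(a))*SY+np.cos(np.radians(a))*SZ))
    A=np.arange(pc-90,pc+90);U=np.array([rim(a) for a in A])
    v=int(round(U[90,1]));g=c["image"][v].sum(1).astype(int);u0,u1=int(U[:,0].min())-4,int(U[:,0].max())+5
    print(n,"phi_cam",pc.round(1),"row",v,"edges",U[:,0].min().round(1),U[:,0].max().round(1),"at0",rim(0).round(1),"46",rim(46.5).round(1),"60",rim(60).round(1));print(u0,g[u0:u1].tolist())
E
```

```text
w1 phi_cam 9.1 row 235 edges 258.2 294.2 at0 [273.4 235.3] 46 [287.8 236.3] 60 [290.7 237.1]
254 [487, 493, 490, 468, 382, 235, 153, 155, 152, 129, 124, 131, 131, 127, 131, 133, 138, 142, 144, 138, 144, 144, 143, 144, 143, 137, 136, 137, 136, 133, 147, 293, 556, 671, 622, 424, 183, 144, 148, 307, 597, 709, 715, 715, 715]
w2 phi_cam 40.3 row 194 edges 294.9 338.2 at0 [301.8 194.6] 46 [319.1 193.6] 60 [324.4 193.9]
290 [651, 649, 642, 626, 599, 450, 190, 125, 124, 124, 124, 125, 125, 129, 131, 135, 132, 134, 136, 136, 139, 135, 132, 131, 134, 149, 291, 520, 632, 636, 573, 380, 157, 114, 117, 112, 113, 114, 113, 108, 108, 106, 107, 105, 105, 108, 105, 135, 258, 361, 398, 404, 398]
w3 phi_cam -12.4 row 242 edges 289.3 354.2 at0 [329.5 241.8] 46 [351.  242.7] 60 [353.6 243.1]
285 [91, 85, 85, 84, 83, 86, 78, 78, 80, 82, 75, 81, 81, 79, 82, 81, 81, 77, 75, 75, 82, 78, 85, 82, 77, 87, 84, 82, 83, 84, 87, 122, 313, 491, 554, 560, 558, 560, 547, 409, 154, 94, 93, 93, 91, 83, 90, 79, 79, 78, 79, 77, 75, 73, 75, 74, 76, 75, 74, 73, 74, 70, 74, 76, 71, 71, 68, 68, 72, 68, 72, 76, 74, 80]
```

All three pictures agree on the geometry, so the knob really did overturn by about 13°. It's still gripped, so I'll turn it back clockwise.

```bash
python3 go.py fine 62 -12.5 0; python3 -m jog '[[0,0,-0.0005,-6,3.2,0],[0,0,-0.0005,-6,3.2,0],[0,0,0,0,0,0],[0,0,0,0,0,0]]'; python3 go.py fine 62 1 0;  python3 line.py w4; python3 - <<'E'
from h import *
c=pickle.load(open("pics/w4.pkl","rb"));K=c["K"];px=lambda p:(lambda q:q[:2]/q[2])(K@(c["R"]@p+c["t"]))
v=int(px(FINE+.019*SZ)[1]);u=int(px(FINE)[0]);print("row",v,u-40,c["image"][v,u-40:u+40].sum(1).tolist(),px(FINE+.019*SZ))
E
```

```text
t 8.42 rel fine sx,sy,z mm [ 0.2 -0.5 -6.4] q [-0.03 -0.1  -0.21  2.39  0.54  0.46 -2.11] F [1.1 2.3 5.1] w 37.7
ik err 0.0 [ 0.03 -0.1  -0.27  2.4   0.58  0.44 -2.15]
shift mm [ 0.  -0.4  0.9] rot deg [ 0.4 -0.1  1.1]
time: 8.75
ee_pos: [0.4839, -0.0143, 0.0722]
eef_rot: [-0.121, -0.672, 0.703, -0.201]
ft_force: [-0.3, 5.3, 4.4]
width: 0.0378
t 8.75 rel fine sx,sy,z mm [-1.1  0.3 -7.8] q [-0.05 -0.11 -0.06  2.38  0.15  0.41 -1.69] F [-0.3  5.3  4.4] w 37.8
ik err 0.0 [-0.   -0.11 -0.03  2.39 -0.14  0.38 -1.39]
shift mm [-1.8 -1.1  0.4] rot deg [-4.4  2.3  1.8]
phi_cam -4.037621184813423
-20 crop px inner/outer [334. 137.] [332. 392.]
-10 crop px inner/outer [371. 136.] [370. 392.]
0 crop px inner/outer [408. 136.] [408. 392.]
10 crop px inner/outer [445. 137.] [447. 392.]
20 crop px inner/outer [480. 139.] [482. 392.]
edges 196.88220524651842 588.9925278987407
row 239 281 [94, 95, 98, 93, 99, 99, 88, 82, 84, 83, 82, 87, 83, 84, 83, 84, 80, 82, 90, 83, 83, 85, 92, 89, 90, 92, 92, 90, 94, 84, 88, 88, 87, 92, 89, 96, 182, 409, 541, 553, 553, 554, 544, 447, 250, 109, 91, 86, 87, 84, 85, 78, 78, 80, 75, 75, 75, 74, 72, 78, 76, 77, 74, 74, 74, 72, 70, 71, 72, 71, 69, 69, 71, 71, 77, 77, 78, 78, 77, 75] [324.05584397 239.74375955]
```

```bash
python3 -m jog '[[0,0,-0.0004,-4,2.1,0],[0,0,0,0,0,0],[0,0,0,0,0,0]]'; python3 go.py fine 62 1 0;  python3 line.py w5 >/dev/null; cat > ln.py <<'E'
import sys
from h import *
c=pickle.load(open(f"pics/{sys.argv[1]}.pkl","rb"));K=c["K"];px=lambda p:(lambda q:q[:2]/q[2])(K@(c["R"]@p+c["t"]))
rim=lambda a:px(FINE+.019*(-np.sin(np.radians(a))*SY+np.cos(np.radians(a))*SZ))
u0,v=rim(0);v=int(v);u=int(u0)-18;g=c["image"][v,u:u+37].sum(1).astype(float);w=np.clip(g-250,0,None);ul=(w@np.arange(u,u+37))/w.sum()
A=np.arange(-60,61);U=[rim(a)[0] for a in A];print("line u",ul,"at0",u0,"angle",np.interp(ul,U,A)); print(g.astype(int).tolist())
E
python3 ln.py w5
```

```text
time: 9.05
ee_pos: [0.4836, -0.0138, 0.0719]
eef_rot: [0.125, 0.695, -0.681, 0.194]
ft_force: [-0.3, 5.0, 4.9]
width: 0.0376
t 9.05 rel fine sx,sy,z mm [-1.4  0.9 -8.1] q [-0.08 -0.11  0.02  2.38 -0.04  0.42 -1.49] F [-0.3  5.   4.9] w 37.6
ik err 0.0 [-0.   -0.11 -0.03  2.39 -0.14  0.38 -1.39]
shift mm [-2.2 -1.3  0.7] rot deg [-1.   0.5  1.9]
line u 320.9827194179172 at0 321.6118770649735 angle -0.984942137135629
[92, 90, 93, 93, 94, 92, 95, 99, 101, 101, 88, 87, 88, 125, 314, 490, 548, 557, 561, 606, 634, 489, 181, 102, 99, 95, 84, 81, 83, 77, 77, 75, 75, 75, 74, 73, 74]
```

```bash
python3 -m jog '[[0,0,0,0,0,0],[0,0,0,0,0,0],[0,0,0,0,0,0],[0,0,0,0,0,0],[0,0,0,0,0,0],[0,0,0,0,0,0]]' 1 8; python3 line.py w6 >/dev/null; python3 ln.py w6; python3 go.py fine 62 1 0.09; python3 go.py coarse 58 -8 .09
```

```text
time: 9.6
ee_pos: [0.4803, -0.0154, 0.0689]
eef_rot: [0.123, 0.696, -0.681, 0.19]
ft_force: [-0.1, -0.1, -1.4]
width: 0.0696
line u 317.8938137755102 at0 319.0258907716951 angle -1.7447806174452745
[98, 104, 105, 107, 106, 107, 109, 109, 111, 116, 113, 117, 140, 339, 615, 710, 716, 716, 716, 709, 590, 275, 138, 127, 124, 121, 124, 114, 114, 109, 108, 101, 103, 99, 105, 106, 99]
t 9.65 rel fine sx,sy,z mm [ -4.7  -0.4 -11.1] q [-0.07 -0.1   0.03  2.38 -0.05  0.42 -1.48] F [ 0.3  0.7 -0.6] w 73.7
ik err 0.0 [-0.02 -0.37  0.01  2.39 -0.09  0.64 -1.43]
shift mm [ -2.7 -92.4   1. ] rot deg [-1.   0.3  2.4]
t 9.65 rel fine sx,sy,z mm [ -4.7  -0.4 -11.1] q [-0.07 -0.1   0.03  2.38 -0.05  0.42 -1.48] F [ 0.3  0.7 -0.6] w 73.7
ik err 0.0 [ 0.03 -0.32 -0.22  2.42  0.21  0.5  -1.78]
shift mm [-24.  -69.7  -9.1] rot deg [ 6.9 -4.   6.4]
```

```bash
for p in -12 -8 0; do python3 go.py coarse 58 $p 0; done; python3 go.py coarse 60 -12 0
```

```text
t 9.65 rel fine sx,sy,z mm [ -4.7  -0.4 -11.1] q [-0.07 -0.1   0.03  2.38 -0.05  0.42 -1.48] F [ 0.3  0.7 -0.6] w 73.7
ik err 0.0 [ 0.   -0.03 -0.23  2.39  0.8   0.33 -2.35]
shift mm [-34.4  19.    2.3] rot deg [10.5 -5.9  6.4]
t 9.65 rel fine sx,sy,z mm [ -4.7  -0.4 -11.1] q [-0.07 -0.1   0.03  2.38 -0.05  0.42 -1.48] F [ 0.3  0.7 -0.6] w 73.7
ik err 0.0 [ 0.04 -0.04 -0.21  2.39  0.56  0.28 -2.1 ]
shift mm [-34.3  19.1   1.4] rot deg [ 6.9 -4.   6.4]
t 9.65 rel fine sx,sy,z mm [ -4.7  -0.4 -11.1] q [-0.07 -0.1   0.03  2.38 -0.05  0.42 -1.48] F [ 0.3  0.7 -0.6] w 73.7
ik err 0.0 [ 0.03 -0.04 -0.07  2.38 -0.13  0.24 -1.41]
shift mm [-34.3  19.2  -0.5] rot deg [-0.1 -0.1  6.4]
t 9.65 rel fine sx,sy,z mm [ -4.7  -0.4 -11.1] q [-0.07 -0.1   0.03  2.38 -0.05  0.42 -1.48] F [ 0.3  0.7 -0.6] w 73.7
ik err 0.0 [-0.01 -0.02 -0.22  2.37  0.71  0.37 -2.25]
shift mm [-33.9  19.    2.4] rot deg [10.5 -5.7  4.4]
```

```bash
python3 -m jog '[[-0.008,0.005,0.0005,2.6,-1.4,1],[-0.008,0.005,0.0005,2.6,-1.4,1],[-0.008,0.005,0.0005,2.6,-1.4,1],[-0.008,0.005,0.0005,2.6,-1.4,1],[0,0,0,0,0,0]]' 1; python3 go.py coarse 60 -12 0
```

```text
time: 10.07
ee_pos: [0.5174, -0.0141, 0.0667]
eef_rot: [-0.132, -0.62, 0.737, -0.235]
ft_force: [0.2, 0.5, 0.1]
width: 0.0867
t 10.07 rel fine sx,sy,z mm [ 32.3  -2.8 -13.3] q [-0.03 -0.03 -0.19  2.37  0.67  0.37 -2.21] F [0.2 0.5 0.1] w 86.7
ik err 0.0 [-0.01 -0.02 -0.22  2.37  0.71  0.37 -2.25]
shift mm [-1.4  1.   0. ] rot deg [ 0.5 -0.3  0.3]
```

```bash
python3 -m jog '[[0,0,0,0,0,0],[0,0,0,0,0,0],[0,0,0,0,0,0],[0,0,0,0,0,0],[0,0,0,0,0,0],[0,0,0,0,0,0],[0,0,0,0,0,0],[0,0,0,0,0,0]]' -1 9
cat > tq.py <<'E'
from h import *
from bench import r
s=r.read_state();R=Ro.from_quat(s["eef_rot"]);z=R.as_matrix()[:,2];t,F=np.array(s["torque"]),np.array(s["ft_force"])
zz=-z; phi=np.degrees(np.arctan2(-(-z)@SZ*-1*-1,1)) if 0 else np.degrees(np.arctan2(z@-SZ,z@-SY))
e=np.array(s["ee_pos"])-FINE
print("phi",phi.round(2),"moment about shaft: raw",(t@SX).round(3),"at shaft from TCP",((t+np.cross(e,F))@SX).round(3),"F",F.round(1),"pos sx sy z",[round(float(e@a)*1e3,1) for a in(SX,SY,SZ)])
E
python3 tq.py; python3 go.py coarse 60 -12 0
```

```text
time: 10.73
ee_pos: [0.5149, -0.0136, 0.0657]
eef_rot: [-0.131, -0.623, 0.735, -0.232]
ft_force: [1.9, 0.1, -1.0]
width: 0.0537
phi -10.92 moment about shaft: raw 0.164 at shaft from TCP 0.165 F [ 1.9  0.1 -1. ] pos sx sy z [29.8, -2.1, -14.3]
t 10.73 rel fine sx,sy,z mm [ 29.8  -2.1 -14.3] q [-0.03 -0.03 -0.18  2.37  0.63  0.37 -2.18] F [ 1.9  0.1 -1. ] w 53.7
ik err 0.0 [-0.01 -0.02 -0.22  2.37  0.71  0.37 -2.25]
shift mm [-3.9  1.6  0.9] rot deg [ 0.9 -0.6  0.6]
```

```bash
python3 -m jog '[[0,0,-0.0014,-5.2,3,0],[0,0,-0.0014,-5.2,3,0],[0,0,-0.0014,-5.2,3,0],[0,0,0,0,0,0]]'; python3 tq.py; python3 go.py coarse 60 10 0
```

```text
time: 11.07
ee_pos: [0.5142, -0.0115, 0.0654]
eef_rot: [-0.139, -0.68, 0.688, -0.213]
ft_force: [-9.0, 7.5, -3.4]
width: 0.0533
phi -2.15 moment about shaft: raw 1.658 at shaft from TCP 1.779 F [-9.   7.5 -3.4] pos sx sy z [29.3, 0.1, -14.6]
t 11.07 rel fine sx,sy,z mm [ 29.3   0.1 -14.6] q [-0.01 -0.04 -0.07  2.35  0.07  0.32 -1.61] F [-9.   7.5 -3.4] w 53.3
ik err 0.0 [ 0.14  0.01 -0.05  2.33 -0.69  0.39 -0.83]
shift mm [-4.6  1.3 -2.3] rot deg [-10.6   5.9   1.2]
```

```bash
python3 -m jog '[[-0.0005,0,-0.0018,-5.2,3,0],[-0.0005,0,-0.0016,-5.2,3,0],[0,0,-0.0016,-5.2,3,0],[0,0,0,0,0,0]]' -1 7; python3 tq.py; python3 go.py coarse 60 15 0
cat > stage.py <<'E'
from h import *
from bench import r
import sys,os
c0=pickle.load(open("pics/top0.pkl","rb"));W0=cloud(c0)
m=(abs(W0[...,2]-.187)<.012);m[:,:372]=0;m[:,440:]=0;m[:190]=0;m=cv2.erode(m.astype(np.uint8),np.ones((3,3)))>0
Z=[]
for i in range(int(sys.argv[1])):
    c=r.camera("top");z=cloud(c)[...,2]-W0[...,2];Z.append(np.where(abs(z)<.02,z,np.nan)[m])
Z=np.array(Z);print("px",m.sum(),"valid",np.isfinite(Z).mean().round(2),"dz mm mean",(np.nanmean(Z)*1e3).round(3),"per frame",(np.nanmean(Z,1)*1e3).round(2))
E
python3 stage.py 3
```

```text
time: 11.4
ee_pos: [0.513, -0.0094, 0.0648]
eef_rot: [0.147, 0.734, -0.635, 0.19]
ft_force: [-2.6, 5.9, 0.2]
width: 0.0538
phi 6.99 moment about shaft: raw 1.349 at shaft from TCP 1.443 F [-2.6  5.9  0.2] pos sx sy z [28.4, 2.3, -15.2]
t 11.4 rel fine sx,sy,z mm [ 28.4   2.3 -15.2] q [ 0.   -0.01  0.05  2.33 -0.47  0.39 -1.06] F [-2.6  5.9  0.2] w 53.8
ik err 0.0 [ 0.22  0.04 -0.06  2.31 -0.86  0.47 -0.66]
shift mm [-5.7  1.2 -1.6] rot deg [-7.2  3.6  1.9]
px 1088 valid 0.99 dz mm mean 0.456 per frame [0.45 0.43 0.49]
```

Top-camera depth averaged over the stage tracks its height to about 0.03 mm: +0.46 mm after 18° of turn, against 0.47 expected, so there is no slip. Continuing.

```bash
python3 -m jog '[[-0.0008,0,-0.0017,-5.2,3,0],[-0.0008,0,-0.0017,-5.2,3,0],[-0.0005,0,-0.0016,-5.2,3,0],[0,0,-0.0016,-5.2,3,0],[0,0,0,0,0,0]]' -1 7; python3 tq.py; python3 go.py coarse 60 32 0; python3 stage.py 3
```

```text
time: 11.97
ee_pos: [0.5114, -0.0043, 0.0659]
eef_rot: [0.17, 0.845, -0.488, 0.136]
ft_force: [7.5, 8.1, 5.9]
width: 0.0539
phi 29.09 moment about shaft: raw 1.404 at shaft from TCP 1.552 F [7.5 8.1 5.9] pos sx sy z [27.3, 7.6, -14.1]
t 11.97 rel fine sx,sy,z mm [ 27.3   7.6 -14.1] q [ 0.16  0.15  0.17  2.26 -1.06  0.75 -0.48] F [7.5 8.1 5.9] w 53.9
ik err 0.0 [ 0.48  0.19 -0.13  2.24 -1.12  0.75 -0.4 ]
shift mm [-6.9  1.2 -1.1] rot deg [-3.2  0.3  2.3]
px 1088 valid 1.0 dz mm mean 1.021 per frame [1.   1.03 1.03]
```

```bash
python3 -m jog '[[0,0,0,0,0,0],[0,0,0,0,0,0],[0,0,0,0,0,0],[0,0,0,0,0,0],[0,0,0,0,0,0],[-0.001,0,0.0014,5.2,-3,0],[-0.001,0,0.0014,5.2,-3,0],[-0.001,0,0.0014,5.2,-3,0],[-0.001,0,0.0014,5.2,-3,0],[-0.001,0,0.0014,5.2,-3,0],[-0.001,0,0.0014,5.2,-3,0],[-0.001,0,0.0014,5.2,-3,0]]' 1; python3 tq.py; python3 go.py coarse 60 -12 0; python3 stage.py 2
```

```text
time: 13.12
ee_pos: [0.5046, -0.0137, 0.0566]
eef_rot: [-0.115, -0.677, 0.701, -0.195]
ft_force: [-1.0, -0.6, -0.2]
width: 0.0869
phi -3.35 moment about shaft: raw 0.02 at shaft from TCP 0.01 F [-1.  -0.6 -0.2] pos sx sy z [19.6, -1.1, -23.4]
t 13.12 rel fine sx,sy,z mm [ 19.6  -1.1 -23.4] q [-0.09 -0.02 -0.01  2.34  0.13  0.39 -1.67] F [-1.  -0.6 -0.2] w 86.9
ik err 0.0 [-0.01 -0.02 -0.22  2.37  0.71  0.37 -2.25]
shift mm [-17.2  -2.6   2.4] rot deg [ 7.8 -3.8  4.8]
px 1088 valid 1.0 dz mm mean 0.936 per frame [0.95 0.92]
```

```bash
python3 -m jog '[[-0.009,-0.001,0.001,3.9,-1.9,2.4],[-0.009,-0.001,0.001,3.9,-1.9,2.4],[0,0,0,0,0,0]]' 1; python3 go.py coarse 60 -12 0; python3 tq.py
```

```text
time: 13.47
ee_pos: [0.5116, -0.0145, 0.0603]
eef_rot: [-0.123, -0.639, 0.727, -0.219]
ft_force: [-0.6, 1.3, -0.4]
width: 0.0869
t 13.47 rel fine sx,sy,z mm [ 26.5  -2.6 -19.7] q [-0.11 -0.03 -0.07  2.36  0.49  0.37 -2.03] F [-0.6  1.3 -0.4] w 86.9
ik err 0.0 [-0.01 -0.02 -0.22  2.37  0.71  0.37 -2.25]
shift mm [-9.4 -1.8  1.2] rot deg [ 2.9 -1.4  2.3]
phi -8.8 moment about shaft: raw 0.194 at shaft from TCP 0.221 F [-0.6  1.3 -0.4] pos sx sy z [26.5, -2.6, -19.7]
```

```bash
python3 -m jog '[[-0.009,-0.002,0.001,2.9,-1.4,2.3],[-0.003,0,0,1,0,0],[0,0,0,0,0,0]]' 1; python3 go.py coarse 60 -12 0;  python3 -m jog '[[0,0,0,0,0,0],[0,0,0,0,0,0],[0,0,0,0,0,0],[0,0,0,0,0,0],[0,0,0,0,0,0],[0,0,0,0,0,0],[0,0,0,0,0,0],[0,0,0,0,0,0],[0,0,0,0,0,0]]' -1 6;python3 go.py coarse 60 -12 0; python3 tq.py; python3 stage.py 4
```

```text
time: 13.72
ee_pos: [0.5162, -0.0148, 0.0637]
eef_rot: [-0.129, -0.617, 0.742, -0.228]
ft_force: [0.0, -0.6, 0.1]
width: 0.0872
t 13.72 rel fine sx,sy,z mm [ 31.   -3.4 -16.3] q [-0.12 -0.02 -0.11  2.36  0.68  0.39 -2.23] F [ 0.  -0.6  0.1] w 87.2
ik err 0.0 [-0.01 -0.02 -0.22  2.37  0.71  0.37 -2.25]
shift mm [-4. -1.  0.] rot deg [-0.  -0.4  1.3]
time: 14.47
ee_pos: [0.5134, -0.0146, 0.0612]
eef_rot: [-0.126, -0.622, 0.739, -0.224]
ft_force: [-0.3, 0.6, 0.0]
width: 0.0536
t 14.47 rel fine sx,sy,z mm [ 28.2  -2.9 -18.8] q [-0.12 -0.02 -0.1   2.36  0.64  0.39 -2.19] F [-0.3  0.6  0. ] w 53.6
ik err 0.0 [-0.01 -0.02 -0.22  2.37  0.71  0.37 -2.25]
shift mm [-7.5 -1.8  0.9] rot deg [ 0.6 -0.7  1.8]
phi -11.16 moment about shaft: raw 0.193 at shaft from TCP 0.205 F [-0.3  0.6  0. ] pos sx sy z [28.2, -2.9, -18.8]
px 1088 valid 1.0 dz mm mean 0.987 per frame [0.99 1.   0.92 1.04]
```

```bash
cat > chk.py <<'E'
import sys,subprocess,json,os
from h import *
from bench import r
from stage import Z
s=r.read_state();z=Ro.from_quat(s["eef_rot"]).as_matrix()[:,2];phi=np.arctan2(z@-SZ,z@-SY);dz=np.nanmean(Z)*1e3
f="ref.json"
if not os.path.exists(f): json.dump([float(phi),float(dz)],open(f,"w"))
p,d=json.load(open(f));lag=d+1.5*(phi-p)-dz
print(f"phi {np.degrees(phi):.2f} dz {dz:.3f} lag mm {lag:.3f} tq {np.array(s['torque'])@SX:.2f} F {np.round(s['ft_force'],1)}")
sys.exit(lag>.055)
E
python3 chk.py 4; python3 -m jog '[[0,0,-0.0016,-5.2,3,0],[-0.0005,0,-0.0016,-4,2.3,0],[0,0,0,0,0,0],[0,0,0,0,0,0]]' -1 6; python3 chk.py 5; python3 go.py coarse 60 0 0
```

```text
px 1088 valid 1.0 dz mm mean 0.997 per frame [1.02 0.98 1.02 0.98]
phi -11.17 dz 0.997 lag mm 0.000 tq 0.30 F [-1.1  0.7 -0.4]
time: 15.2
ee_pos: [0.5126, -0.0126, 0.0607]
eef_rot: [-0.133, -0.665, 0.704, -0.21]
ft_force: [-2.1, 4.4, 0.5]
width: 0.0538
px 1088 valid 1.0 dz mm mean 1.141 per frame [1.12 1.11 1.22 1.11 1.14]
phi -4.65 dz 1.141 lag mm 0.027 tq 0.39 F [-1.9  1.9  1.6]
t 15.45 rel fine sx,sy,z mm [ 27.7  -0.7 -19.4] q [-0.09 -0.03 -0.03  2.36  0.26  0.34 -1.81] F [-1.9  1.9  1.6] w 53.7
ik err 0.0 [ 0.04 -0.03 -0.09  2.35 -0.1   0.29 -1.44]
shift mm [-8.2 -2.  -0.3] rot deg [-4.2  2.   2.1]False
False
```

```bash
python3 -m jog '[[-0.0005,0,-0.0013,-4.4,2.5,0],[0,0,0,0,0,0]]' -1 6 >/dev/null; python3 chk.py 4 && python3 -m jog '[[-0.0003,0,-0.001,-3,1.7,0],[0,0,0,0,0,0]]' >/dev/null && python3 chk.py 4 && python3 -m jog '[[-0.0003,0,-0.001,-3,1.7,0],[0,0,0,0,0,0]]' >/dev/null && python3 chk.py 4 && python3 -m jog '[[-0.0003,0,-0.001,-3,1.7,0],[0,0,0,0,0,0]]' >/dev/null && python3 chk.py 4 && python3 -m jog '[[-0.0003,0,-0.001,-3,1.7,0],[0,0,0,0,0,0]]' >/dev/null && python3 chk.py 4; python3 go.py coarse 60 8 0
```

```text
px 1088 valid 1.0 dz mm mean 1.202 per frame [1.21 1.22 1.21 1.16]
phi -2.09 dz 1.202 lag mm 0.033 tq -0.19 F [-3.8 -1.   3.9]
t 15.82 rel fine sx,sy,z mm [ 27.3   0.4 -19.8] q [-0.09 -0.03 -0.    2.35  0.09  0.33 -1.63] F [-3.8 -1.   3.9] w 53.9
ik err 0.0 [ 0.11 -0.   -0.04  2.34 -0.6   0.36 -0.92]
shift mm [-8.8 -2.4 -1.3] rot deg [-9.   4.6  2.2]False
```

```bash
sed -i 's/sys.exit(lag>.055)/sys.exit(int(lag>.058))/' chk.py; sed -i 's/^Z=np.array(Z);print/Z=np.array(Z)\nif __name__=="__main__": print/' stage.py; 
J='python3 -m jog'; 
python3 -m jog '[[-0.0005,0,-0.001,-4,2.2,0],[0,0,0,0,0,0]]' >/dev/null && python3 chk.py 4 && python3 -m jog '[[-0.0005,0,-0.001,-4,2.2,0],[0,0,0,0,0,0]]' >/dev/null && python3 chk.py 4 && python3 -m jog '[[-0.0003,0,-0.001,-3,1.7,0],[0,0,0,0,0,0]]' >/dev/null && python3 chk.py 4 && python3 -m jog '[[-0.0003,0,-0.001,-3,1.7,0],[0,0,0,0,0,0]]' >/dev/null && python3 chk.py 4; python3 go.py coarse 60 8 0
```

```text
phi 0.44 dz 1.250 lag mm 0.051 tq -0.16 F [-3.5 -0.6  4.6]
phi 3.13 dz 1.325 lag mm 0.047 tq -0.21 F [-2.5 -1.8  3.6]
phi 6.15 dz 1.328 lag mm 0.123 tq -0.64 F [-1.8 -2.6  1.9]
t 16.92 rel fine sx,sy,z mm [ 27.    3.4 -20.3] q [-0.06 -0.01  0.09  2.33 -0.42  0.38 -1.11] F [-1.8 -2.6  1.9] w 53.3
ik err 0.0 [ 0.11 -0.   -0.04  2.34 -0.6   0.36 -0.92]
shift mm [-9.2 -2.7  0.7] rot deg [-1.8  0.6  2.6]
```

The stage stopped rising (1.325 → 1.328 mm) while the torque jumped by about 0.43 N·m, which looks like the stop. I'll release now, then confirm with one gentle re-grip.

```bash
python3 -m jog '[[0,0,0,0,0,0],[0,0,0,0,0,0],[0,0,0,0,0,0],[0,0,0,0,0,0]]' 1 6; python3 chk.py 5; python3 line.py w7 >/dev/null; python3 ln.py w7; python3 go.py coarse 60 6 0
```

```text
time: 17.25
ee_pos: [0.5112, -0.0073, 0.0593]
eef_rot: [0.14, 0.73, -0.642, 0.189]
ft_force: [0.6, -0.2, -0.0]
width: 0.0729
phi 6.05 dz 1.389 lag mm 0.059 tq -0.08 F [ 0.2 -0.7  0.4]
line u 318.81392235609104 at0 320.0432456981345 angle -1.705790143486182
[60, 61, 64, 61, 62, 64, 67, 66, 71, 68, 70, 71, 131, 386, 537, 553, 551, 553, 554, 549, 489, 319, 113, 71, 67, 69, 64, 65, 60, 55, 59, 57, 58, 52, 50, 50, 55]
t 17.55 rel fine sx,sy,z mm [ 26.9   4.3 -20.6] q [-0.06 -0.01  0.09  2.33 -0.41  0.38 -1.12] F [ 0.8 -0.5 -0.4] w 86.1
ik err 0.0 [ 0.08 -0.01 -0.04  2.34 -0.5   0.34 -1.03]
shift mm [-9.6 -3.   2. ] rot deg [-0.1 -0.2  2.7]
```

```bash
rm ref.json; python3 -m jog '[[-0.006,-0.002,0.002,0,0,2],[0,0,0,0,0,0],[0,0,0,0,0,0],[0,0,0,0,0,0],[0,0,0,0,0,0],[0,0,0,0,0,0],[0,0,0,0,0,0],[0,0,0,0,0,0],[0,0,0,0,0,0]]' -1 6; python3 chk.py 6; python3 -m jog '[[-0.0003,0,-0.0008,-2.6,1.5,0],[0,0,0,0,0,0]]' >/dev/null; python3 chk.py 6;python3 -m jog '[[0,0,-0.0004,-1.5,0.9,0],[0,0,0,0,0,0]]' >/dev/null; python3 chk.py 6
```

```text
time: 18.3
ee_pos: [0.5156, -0.0089, 0.0635]
eef_rot: [0.152, 0.728, -0.638, 0.199]
ft_force: [-1.6, 0.6, 1.6]
width: 0.054
phi 6.09 dz 1.383 lag mm 0.000 tq 0.05 F [-0.7  1.7  1.2]
phi 8.93 dz 1.415 lag mm 0.042 tq -0.59 F [-0.4 -2.8  0.3]
phi 10.55 dz 1.444 lag mm 0.056 tq -0.64 F [-2.1 -2.7 -0.9]
```

Still ambiguous: the torque change can be explained by side force. I'll release to unwind, re-grip, and repeat with averaged force readings.

```bash
rm ref.json; sed -i 's/c=r.camera("top");z=/c=r.camera("top");S.append(r.read_state());z=/; s/^Z=\[\]/Z=[];S=[]/' stage.py; sed -i 's/from stage import Z/from stage import Z,S/; s/^print(f"phi/t=np.mean([x["torque"] for x in S],0)@SX;Fz=np.mean([x["ft_force"] for x in S],0)@z\nprint(f"avg tq {t:.3f} Ftoolz {Fz:.2f} M(h=.22) {t+.22*Fz:.3f}")\nprint(f"phi/' chk.py
python3 -m jog '[[0,0,0,0,0,0],[0,0,0,0,0,0],[0,0,0,0,0,0],[0,0,0,0,0,0]]' 1 6 >/dev/null; python3 go.py coarse 60 10 0; python3 chk.py 8;  python3 -m jog '[[-0.003,-0.001,0.001,0,0,0],[0,0,0,0,0,0],[0,0,0,0,0,0],[0,0,0,0,0,0],[0,0,0,0,0,0],[0,0,0,0,0,0],[0,0,0,0,0,0],[0,0,0,0,0,0],[0,0,0,0,0,0]]' -1 6 >/dev/null; rm ref.json; python3 chk.py 8; python3 -m jog '[[-0.0003,0,-0.001,-3.4,2,0],[0,0,0,0,0,0]]' >/dev/null; python3 chk.py 8
```

```text
t 19.87 rel fine sx,sy,z mm [ 31.8   5.2 -15.6] q [-0.04  0.    0.14  2.33 -0.68  0.41 -0.85] F [ 0.2 -0.5 -0.3] w 72.7
ik err 0.0 [ 0.14  0.01 -0.05  2.33 -0.69  0.39 -0.83]
shift mm [-3.1 -1.1  2.3] rot deg [ 0.4 -0.3  0.8]
avg tq -0.164 Ftoolz 0.15 M(h=.22) -0.131
phi 10.53 dz 1.449 lag mm 0.000 tq -0.21 F [-0.7 -0.4 -0.1]
avg tq -0.088 Ftoolz -0.39 M(h=.22) -0.173
phi 10.54 dz 1.436 lag mm 0.000 tq -0.11 F [-0.7  0.1  1.2]
avg tq -0.774 Ftoolz 2.96 M(h=.22) -0.123
phi 14.28 dz 1.546 lag mm -0.012 tq -1.02 F [-0.9 -4.5 -1. ]
```

```bash
rm ref.json; sed -i 's/lag>.058/lag>.058 or abs(t+.22*Fz+.14)>.16/' chk.py
python3 chk.py 6 && python3 -m jog '[[-0.0003,0,-0.0004,-2.6,1.5,0],[0,0,0,0,0,0]]' >/dev/null && python3 chk.py 5 && python3 -m jog '[[-0.0003,0,-0.0005,-2.6,1.5,0],[0,0,0,0,0,0]]' >/dev/null && python3 chk.py 5 && python3 -m jog '[[-0.0003,0,-0.0006,-2.6,1.5,0],[0,0,0,0,0,0]]' >/dev/null && python3 chk.py 5 && python3 -m jog '[[-0.0003,0,-0.0006,-2.6,1.5,0],[0,0,0,0,0,0]]' >/dev/null && python3 chk.py 5; python3 go.py coarse 60 26 0
```

```text
avg tq -1.144 Ftoolz 4.53 M(h=.22) -0.149
phi 14.31 dz 1.534 lag mm 0.000 tq -1.15 F [-1.9 -4.9 -0.4]
avg tq -1.009 Ftoolz 3.92 M(h=.22) -0.146
phi 17.14 dz 1.574 lag mm 0.035 tq -1.10 F [-3.2 -5.3  1. ]
avg tq -1.153 Ftoolz 4.29 M(h=.22) -0.209
phi 19.87 dz 1.638 lag mm 0.042 tq -1.21 F [-4.  -6.   0.7]
avg tq -1.245 Ftoolz 3.90 M(h=.22) -0.388
phi 22.55 dz 1.744 lag mm 0.006 tq -1.34 F [-3.  -4.2  1.3]
t 23.53 rel fine sx,sy,z mm [ 34.2   6.4 -12.1] q [ 0.05  0.09  0.21  2.29 -1.02  0.63 -0.51] F [-3.  -4.2  1.3] w 53.6
ik err 0.0 [ 0.39  0.13 -0.1   2.27 -1.06  0.65 -0.46]
shift mm [0.3 0.  0.4] rot deg [-3.   1.7  0.9]
```

```bash
python3 chk.py 6; python3 -m jog '[[-0.0003,0,-0.0003,-1.7,1,0],[0,0,0,0,0,0]]' >/dev/null ; python3 chk.py 8
```

```text
avg tq -1.322 Ftoolz 4.74 M(h=.22) -0.279
phi 22.54 dz 1.703 lag mm 0.047 tq -1.30 F [-3.2 -5.8  0.2]
avg tq -1.256 Ftoolz 4.15 M(h=.22) -0.342
phi 24.20 dz 1.750 lag mm 0.044 tq -1.24 F [-3.7 -5.1  0.7]
```

```bash
rm ref.json; python3 -m jog '[[0,0,0,0,0,0],[0,0,0,0,0,0],[0,0,0,0,0,0],[0,0,0,0,0,0],[0,0,0,0,0,0],[-0.001,0,0.0014,5.2,-3,0],[-0.001,0,0.0014,5.2,-3,0],[-0.001,0,0.0014,5.2,-3,0],[0,0,0,0,0,0]]' 1 6 >/dev/null; python3 go.py coarse 60 5 0; python3 chk.py 6
```

```text
t 25.15 rel fine sx,sy,z mm [ 37.    6.3 -11.6] q [-0.08 -0.01  0.13  2.33 -0.53  0.38 -1.  ] F [0.4 0.5 0.1] w 86.7
ik err 0.0 [ 0.07 -0.02 -0.05  2.35 -0.44  0.33 -1.09]
shift mm [ 3.3 -0.2  5.3] rot deg [ 2.5 -0.8  1. ]
avg tq -0.097 Ftoolz -0.03 M(h=.22) -0.104
phi 7.89 dz 1.772 lag mm 0.000 tq -0.11 F [ 0.4 -0.   0.6]
```

```bash
rm ref.json; python3 -m jog '[[0.002,0,0.005,2,-1,1],[0,0,0.001,0,0,0],[0,0,0,0,0,0],[0,0,0,0,0,0],[0,0,0,0,0,0],[0,0,0,0,0,0],[0,0,0,0,0,0],[0,0,0,0,0,0],[0,0,0,0,0,0],[0,0,0,0,0,0]]' -1 6 >/dev/null; python3 go.py coarse 60 5 0; python3 chk.py 6; python3 -m jog '[[-0.0003,0,-0.0009,-2.6,1.5,0],[0,0,0,0,0,0]]' >/dev/null ; python3 chk.py 6 && python3 -m jog '[[-0.0003,0,-0.0009,-2.6,1.5,0],[0,0,0,0,0,0]]' >/dev/null && python3 chk.py 5
```

```text
t 26.28 rel fine sx,sy,z mm [ 34.2   2.5 -15.3] q [-0.08 -0.01  0.12  2.34 -0.51  0.35 -1.01] F [-1.   1.   2.7] w 53.8
ik err 0.0 [ 0.07 -0.02 -0.05  2.35 -0.44  0.33 -1.09]
shift mm [-0.6 -1.5  1.2] rot deg [ 1.5 -0.6  0.6]
avg tq 0.135 Ftoolz -1.01 M(h=.22) -0.087
phi 6.52 dz 1.793 lag mm 0.000 tq 0.15 F [-1.6 -0.2  1.5]
avg tq -0.358 Ftoolz 1.05 M(h=.22) -0.127
phi 9.36 dz 1.832 lag mm 0.035 tq -0.56 F [-2.5 -2.3 -0. ]
avg tq -0.668 Ftoolz 1.89 M(h=.22) -0.253
phi 12.16 dz 1.874 lag mm 0.066 tq -0.81 F [-3.1 -3.2 -0.3]
```

```bash
sed -i 's/sys.exit.*/M=t+.23*Fz+.1;print("M",M.round(3));sys.exit(int(M<-.3))/' chk.py
python3 chk.py 3 && python3 -m jog '[[-0.0002,0,-0.0003,-1.7,1,0],[0,0,0,0,0,0]]' >/dev/null ; python3 chk.py 4 && python3 -m jog '[[-0.0002,0,-0.0003,-1.7,1,0],[0,0,0,0,0,0]]' >/dev/null && python3 chk.py 4
```

```text
avg tq -0.904 Ftoolz 3.88 M(h=.22) -0.051
phi 12.19 dz 1.884 lag mm 0.057 tq -0.93 F [-1.8 -4.6 -0.4]
M 0.088
avg tq -0.830 Ftoolz 2.84 M(h=.22) -0.205
phi 14.04 dz 1.903 lag mm 0.087 tq -0.89 F [-3.9 -3.6  0.6]
M -0.076
avg tq -0.863 Ftoolz 3.14 M(h=.22) -0.172
phi 15.84 dz 1.942 lag mm 0.095 tq -0.89 F [-5.3 -4.5  0.5]
M -0.041
```

```bash
rm ref.json; python3 -m jog '[[0,0,0.0005,0,0,0],[0,0,0,0,0,0],[0,0,0,0,0,0]]' -1 8 >/dev/null; python3 chk.py 4; python3 -m jog '[[-0.0002,0,-0.0005,-2.6,1.5,0],[-0.0002,0,-0.0005,-2.6,1.5,0],[0,0,0,0,0,0]]' >/dev/null ; python3 chk.py 5
```

```text
avg tq -0.837 Ftoolz 2.85 M(h=.22) -0.209
phi 15.69 dz 1.979 lag mm 0.000 tq -0.81 F [-3.8 -4.   1. ]
M -0.081
avg tq -0.771 Ftoolz 2.00 M(h=.22) -0.332
phi 21.49 dz 2.108 lag mm 0.022 tq -0.93 F [-4.1 -3.3  0.7]
M -0.212
```

```bash
sed -i 's/int(M<-.3)/int(M<-.36 or lag>.1)/' chk.py
python3 -m jog '[[-0.0003,0,-0.0004,-2.6,1.5,0],[0,0,0,0,0,0]]' >/dev/null; python3 chk.py 2 && python3 -m jog '[[-0.0003,0,-0.0005,-2.6,1.5,0],[0,0,0,0,0,0]]' >/dev/null && python3 chk.py 2 && python3 -m jog '[[-0.0003,0,-0.0006,-2.6,1.5,0],[0,0,0,0,0,0]]' >/dev/null && python3 chk.py 2 ; python3 go.py coarse 60 30 0
```

```text
avg tq -0.770 Ftoolz 2.67 M(h=.22) -0.183
phi 24.18 dz 2.209 lag mm -0.008 tq -0.84 F [-4.8 -4.1  1. ]
M -0.056
avg tq -0.802 Ftoolz 1.32 M(h=.22) -0.512
phi 26.84 dz 2.239 lag mm 0.032 tq -0.80 F [-6.4 -3.9  2.3]
M -0.399
t 29.83 rel fine sx,sy,z mm [ 34.2   8.2 -13.7] q [ 0.07  0.14  0.24  2.27 -1.1   0.71 -0.42] F [-6.4 -3.9  2.3] w 53.4
ik err 0.0 [ 0.45  0.17 -0.12  2.25 -1.1   0.72 -0.41]
shift mm [-0.8 -1.9  0.4] rot deg [-2.5  2.   0.9]
```

```bash
cat > m.py <<'E'
from h import *
from bench import r
s=r.read_state();z=Ro.from_quat(s["eef_rot"]).as_matrix()[:,2];t=s["torque"]@SX if 0 else np.array(s["torque"])@SX;Fz=np.array(s["ft_force"])@z
print(f"phi {np.degrees(np.arctan2(z@-SZ,z@-SY)):.2f} M {t+.23*Fz+.1:.3f} t {t:.2f} Fz {Fz:.2f}")
E
for i in 1 2 3 4 5 6; do python3 -m jog '[[0,0,0,0,0,0]]' >/dev/null; python3 m.py; done; python3 -m jog '[[0,0,-0.0005,-2,1.2,0],[0,0,0,0,0,0]]' >/dev/null; for i in 1 2 3 4 5 6; do python3 -m jog '[[0,0,0,0,0,0]]' >/dev/null; python3 m.py; done;python3 chk.py 3
```

```text
phi 26.70 M -0.187 t -0.73 Fz 1.92
phi 26.55 M -0.359 t -0.81 Fz 1.55
phi 26.40 M -0.254 t -0.85 Fz 2.18
phi 26.24 M -0.306 t -0.86 Fz 1.96
phi 26.09 M -0.330 t -0.88 Fz 1.96
phi 25.93 M 0.109 t -0.85 Fz 3.73
phi 27.84 M -0.347 t -0.78 Fz 1.44
phi 27.70 M -0.220 t -0.87 Fz 2.37
phi 27.54 M -0.255 t -0.87 Fz 2.26
phi 27.39 M -0.117 t -0.95 Fz 3.20
phi 27.22 M -0.112 t -0.92 Fz 3.06
phi 27.06 M -0.349 t -0.96 Fz 2.21
avg tq -0.967 Ftoolz 3.16 M(h=.22) -0.271
phi 27.07 dz 2.311 lag mm -0.034 tq -0.93 F [-4.5 -3.9  1.6]
M -0.139
```

```bash
for i in 1 2 3; do python3 -m jog '[[-0.0002,0,-0.0008,-2.8,1.6,0],[0,0,0,0,0,0]]' >/dev/null;  python3 m.py;python3 -m jog '[[0,0,0,0,0,0]]' >/dev/null; python3 m.py; done; python3 chk.py 3;python3 go.py coarse 60 36 0
```

```text
phi 30.05 M -0.594 t -0.64 Fz -0.24
phi 29.92 M -0.247 t -0.71 Fz 1.59
phi 32.90 M -0.572 t -0.63 Fz -0.19
phi 32.77 M -0.321 t -0.63 Fz 0.93
phi 35.73 M -0.563 t -0.61 Fz -0.22
phi 35.60 M -0.450 t -0.62 Fz 0.31
avg tq -0.897 Ftoolz 1.44 M(h=.22) -0.579
phi 35.57 dz 2.524 lag mm -0.025 tq -0.93 F [-6.4 -4.   2.1]
M -0.465
t 32.05 rel fine sx,sy,z mm [ 33.9  10.3 -12.6] q [ 0.14  0.23  0.26  2.23 -1.19  0.89 -0.35] F [-6.4 -4.   2.1] w 53.4
ik err 0.0 [ 0.54  0.23 -0.16  2.23 -1.14  0.81 -0.37]
shift mm [-1.2 -2.1  0.9] rot deg [-0.2  0.5  1.4]
```

```bash
python3 -m jog '[[0,0,0,0,0,0],[0,0,0,0,0,0],[0,0,0,0,0,0],[0,0,0,0,0,0],[0,0,0,0,0,0],[-0.001,0,0.0016,5.2,-3,0],[-0.001,0,0.0016,5.2,-3,0],[-0.001,0,0.0016,5.2,-3,0],[-0.001,0,0.0016,5.2,-3,0],[-0.001,0,0.0016,5.2,-3,0],[0,0,0,0,0,0]]' 1 8 >/dev/null; python3 go.py coarse 60 5 0; python3 m.py
```

```text
t 32.97 rel fine sx,sy,z mm [ 40.4   4.1 -12.4] q [-0.12 -0.    0.16  2.32 -0.51  0.38 -1.  ] F [-0.5  0.8 -0.3] w 87.2
ik err 0.0 [ 0.07 -0.02 -0.05  2.35 -0.44  0.33 -1.09]
shift mm [ 6.2 -2.3  2.9] rot deg [2.  0.2 1. ]
phi 6.64 M -0.127 t -0.05 Fz -0.79
```

```bash
rm -f ref.json; python3 -m jog '[[0.006,-0.002,0.003,2,0,1],[0.001,0,0.001,0,0,0],[0,0,0,0,0,0],[0,0,0,0,0,0],[0,0,0,0,0,0],[0,0,0,0,0,0],[0,0,0,0,0,0],[0,0,0,0,0,0],[0,0,0,0,0,0],[0,0,0,0,0,0]]' -1 8; python3 m.py; python3 chk.py 3; python3 -m jog '[[-0.0002,0,-0.0009,-2.8,1.6,0],[0,0,0,0,0,0]]' >/dev/null;  for i in 1 2 3; do python3 m.py;python3 -m jog '[[0,0,0,0,0,0]]' >/dev/null; done; python3 chk.py 2
```

```text
time: 33.8
ee_pos: [0.5181, -0.009, 0.0652]
eef_rot: [0.153, 0.726, -0.639, 0.205]
ft_force: [-3.8, 1.4, 5.1]
width: 0.0533
phi 5.76 M -0.034 t 0.40 Fz -2.33
avg tq 0.417 Ftoolz -2.53 M(h=.22) -0.139
phi 5.73 dz 2.511 lag mm 0.000 tq 0.40 F [-3.6  1.6  5.3]
M -0.065
phi 9.03 M -0.069 t 1.00 Fz -5.09
phi 9.03 M -0.442 t 0.68 Fz -5.31
phi 8.99 M -0.195 t 0.24 Fz -2.31
avg tq 0.198 Ftoolz -1.90 M(h=.22) -0.220
phi 8.96 dz 2.574 lag mm 0.021 tq 0.23 F [-2.3  1.4  2.8]
M -0.139
```

```bash
python3 -m jog '[[-0.0002,0,-0.0007,-2.6,1.5,0],[0,0,0,0,0,0]]' >/dev/null;  for i in 1 2 3; do python3 m.py;python3 -m jog '[[0,0,0,0,0,0]]' >/dev/null; done; python3 chk.py 3
```

```text
phi 11.97 M -0.400 t 0.70 Fz -5.20
phi 11.94 M -0.400 t 0.50 Fz -4.34
phi 11.90 M -0.393 t 0.13 Fz -2.69
avg tq 0.053 Ftoolz -1.33 M(h=.22) -0.240
phi 11.86 dz 2.640 lag mm 0.031 tq 0.06 F [-2.6  1.7  3.3]
M -0.153
```

```bash
tail -3 chk.py
```

```text
print(f"avg tq {t:.3f} Ftoolz {Fz:.2f} M(h=.22) {t+.22*Fz:.3f}")
print(f"phi {np.degrees(phi):.2f} dz {dz:.3f} lag mm {lag:.3f} tq {np.array(s['torque'])@SX:.2f} F {np.round(s['ft_force'],1)}")
M=t+.23*Fz+.1;print("M",M.round(3));sys.exit(int(M<-.36 or lag>.1))
```

```bash
python3 -m jog '[[-0.0002,0,-0.0007,-2.6,1.5,0],[0,0,0,0,0,0]]' >/dev/null;  for i in 1 2 3; do python3 -m jog '[[0,0,0,0,0,0]]' >/dev/null; python3 m.py; done; python3 chk.py 2
```

```text
phi 14.85 M -0.418 t 0.29 Fz -3.50
phi 14.79 M -0.182 t 0.05 Fz -1.43
phi 14.73 M -0.154 t -0.07 Fz -0.82
avg tq -0.105 Ftoolz -1.78 M(h=.22) -0.497
phi 14.75 dz 2.711 lag mm 0.036 tq -0.09 F [-2.   0.6  2.9]
M -0.414
```

```bash
python3 -m jog '[[-0.0002,0,-0.0007,-2.6,1.5,0],[0,0,0,0,0,0]]' >/dev/null;  for i in 1 2 3 4; do python3 -m jog '[[0,0,0,0,0,0]]' >/dev/null; python3 m.py; done; python3 chk.py 2
```

```text
phi 17.69 M -0.442 t 0.04 Fz -2.55
phi 17.62 M -0.366 t -0.16 Fz -1.32
phi 17.56 M -0.625 t -0.25 Fz -2.07
phi 17.51 M -0.727 t -0.31 Fz -2.27
avg tq -0.292 Ftoolz -1.29 M(h=.22) -0.577
phi 17.53 dz 2.685 lag mm 0.134 tq -0.26 F [-2.8  1.1  1.5]
M -0.49
```

The stage height is flat (2.71 → 2.69 mm) and the shaft moment has grown, so this is probably the stop. Releasing to unwind, then one confirming turn under 5°.

```bash
python3 -m jog '[[0,0,0,0,0,0],[0,0,0,0,0,0],[0,0,0,0,0,0],[0,0,0,0,0,0],[0,0,0,0,0,0],[0,0,0,0,0,0]]' 1 8 >/dev/null; python3 m.py; python3 go.py coarse 60 17.5 0; python3 -m jog '[[0,0,0,0,0,0],[0,0,0,0,0,0],[0,0,0,0,0,0],[0,0,0,0,0,0],[0,0,0,0,0,0],[0,0,0,0,0,0],[0,0,0,0,0,0],[0,0,0,0,0,0],[0,0,0,0,0,0]]' -1 8 >/dev/null; for i in 1 2 3 4; do python3 -m jog '[[0,0,0,0,0,0]]' >/dev/null; python3 m.py; done; python3 go.py coarse 60 17.5 0
```

```text
phi 17.44 M -0.035 t -0.25 Fz 0.51
t 36.65 rel fine sx,sy,z mm [ 34.5   4.5 -13.9] q [-0.05  0.05  0.25  2.31 -0.94  0.53 -0.58] F [ 0.2 -0.5  0. ] w 84.0
ik err 0.0 [ 0.26  0.06 -0.07  2.31 -0.92  0.51 -0.6 ]
shift mm [ 0.1 -0.9  0.1] rot deg [0.1 0.3 0.4]
phi 17.52 M -0.351 t -0.01 Fz -1.92
phi 17.52 M -0.149 t 0.04 Fz -1.27
phi 17.53 M -0.373 t -0.00 Fz -2.05
phi 17.53 M -0.112 t 0.01 Fz -0.96
t 37.73 rel fine sx,sy,z mm [ 34.4   5.1 -13.8] q [-0.05  0.05  0.25  2.32 -0.94  0.53 -0.58] F [-0.8  0.7  0.8] w 53.7
ik err 0.0 [ 0.26  0.06 -0.07  2.31 -0.92  0.51 -0.6 ]
shift mm [-0.1 -0.9  0.7] rot deg [0.2 0.3 0.4]
```

```bash
python3 -m jog '[[0,0,-0.0005,-1.7,1,0],[0,0,0,0,0,0]]' >/dev/null; for i in 1 2 3; do python3 -m jog '[[0,0,0,0,0,0]]' >/dev/null; python3 m.py; done;  python3 -m jog '[[0,0,-0.0005,-1.7,1,0],[0,0,0,0,0,0]]' >/dev/null; for i in 1 2 3; do python3 -m jog '[[0,0,0,0,0,0]]' >/dev/null; python3 m.py; done; python3 chk.py 3
```

```text
phi 19.49 M -0.383 t 0.07 Fz -2.41
phi 19.45 M -0.408 t -0.14 Fz -1.60
phi 19.40 M -0.351 t -0.15 Fz -1.33
phi 21.25 M -0.629 t -0.21 Fz -2.26
phi 21.19 M -0.554 t -0.38 Fz -1.20
phi 21.13 M -0.558 t -0.41 Fz -1.09
avg tq -0.420 Ftoolz -1.40 M(h=.22) -0.728
phi 21.16 dz 2.700 lag mm 0.215 tq -0.45 F [-1.1  0.5  0.8]
M -0.642
```

Confirmed: the stage held at 2.70 mm over two separate turns, and the moment rose by about 0.37 N·m, which matches 6 N·m/rad at a hard stop. Releasing and backing out.

```bash
python3 -m jog '[[0,0,0,0,0,0],[0,0,0,0,0,0],[0,0,0,0,0,0],[0,0,0,0,0,0],[0,0,0,0,0,0],[0,0,0,0,0,0],[0,0,0,0,0,0],[0,-0.02,0,0,0,0],[0,-0.025,0,0,0,0],[0,-0.025,0,0,0,0],[0,-0.025,0,0,0,0],[0,0,0,0,0,0]]' 1 8; python3 go.py coarse 60 21 0.09; python3 stage.py 1; python3 line.py w8; python3 ln.py w8
```

```text
time: 39.72
ee_pos: [0.4724, -0.0411, 0.1444]
eef_rot: [0.167, 0.807, -0.539, 0.172]
ft_force: [1.7, -1.5, 0.3]
width: 0.0866
t 39.72 rel fine sx,sy,z mm [-15.2 -25.2  64.4] q [ 0.04 -0.15  0.31  2.3  -0.71  0.77 -0.74] F [ 1.7 -1.5  0.3] w 86.6
ik err 0.0 [ 0.09 -0.14  0.25  2.31 -0.75  0.75 -0.72]
shift mm [-1.2  6.5 -0.5] rot deg [0.2 0.2 0.7]
px 1088 valid 1.0 dz mm mean 2.709 per frame [2.71]
phi_cam 21.23395038218946
-20 crop px inner/outer [300. 177.] [297. 340.]
-10 crop px inner/outer [319. 174.] [316. 339.]
0 crop px inner/outer [341. 172.] [339. 338.]
10 crop px inner/outer [364. 171.] [363. 338.]
20 crop px inner/outer [389. 171.] [388. 338.]
edges 257.54684250656373 525.6676894409286
line u 303.9072526287409 at0 311.6063518533756 angle -22.79907582501796
[531, 633, 632, 520, 482, 355, 164, 127, 132, 130, 131, 133, 134, 133, 136, 221, 570, 713, 721, 714, 588, 247, 149, 145, 148, 150, 150, 147, 145, 143, 142, 139, 136, 134, 126, 125, 127]
```

View pics/w8.png

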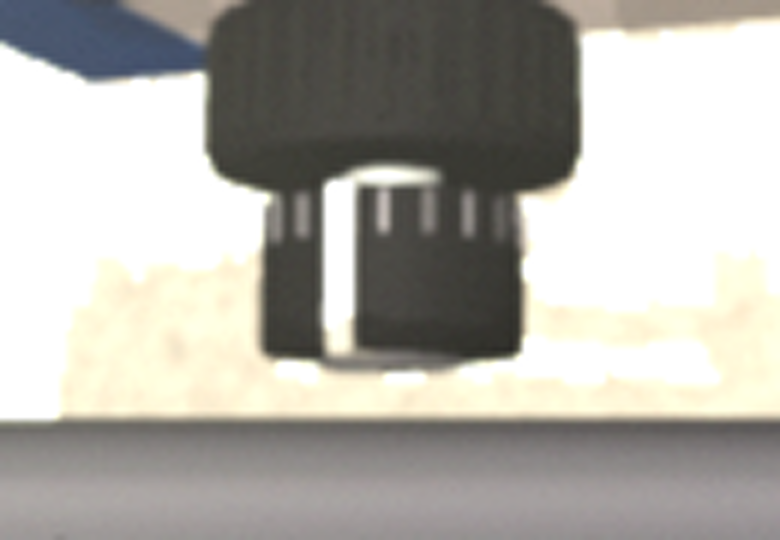

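The line is at crop x 341. Straight up projects to about 340 with the knob spanning 263–523, so it is within about 1° of vertical. The stage is unchanged at +2.71 mm and the gripper is clear.

```bash
python3 -c "
from bench import r
r.close_job()"
```

```text
the job is handed in; nothing more can be done
```

The microscope is ready and the job is handed in: the fine line points straight up and the stage is against its upper stop. The simulator gave no verdict.

- **Fine knob:** I turned it counter-clockwise. It overturned by about 13°, so I turned it back while still holding it. It read about 1.7° off vertical after release and within about 1° at the end (limit 8.6°).
- **Coarse knob:** I turned only this knob, clockwise, in several re-gripped strokes at 6–9 N. I tracked the stage by averaging the top camera's depth over it.
- **Upper stop:** The stage held at about +2.70 mm over two separate grips. The moment about the shaft rose by about 0.37 N·m, which is what the hard stop should give. It was still +2.71 mm after I let go. I kept each push past the stop under about 4°.
- **Checks that disagreed:**
  - At +1.33 mm I thought the stage had met its stop, but a repeat turn showed it still moving, so I carried on.
  - The single-reading shaft moment was noisy, about ±0.15 N·m. I relied mainly on the stage height.
  - The last automatic line reading (-23°) was wrong because the bright background confused it; I read the angle from the picture instead.
- **Not checked:** I did not measure the bottles and slide box again at the end. The gripper did not go near them.

The robot was open and clear of the knobs at about 40 s, under the 72 s limit.

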